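Face the stub's slot to the gauge tongue and draw the slide to the mark

TASK

Turn the green lift sub stub in its nest until the slot in its bottom flange squarely faces the tongue of the slide gauge. Then draw the sprung slide towards the stub by its upright handle, so that the tongue enters the slot, until the slide's index fin is in line with the fin of the mark clip, hold it steady there for about one second, and let the slide spring back home. Leave the stub standing in its nest with its slot still facing the tongue, keep it upright throughout, and do not disturb the caps, mirror and comb lying around.

Things in the scene. Friction and masses are not known exactly. Their poses are not given: they have to be found in the camera images.
- station: Fixed steel gauge station. Base plate 320 x 150 x 12 mm; origin at the centre of its underside, x along the slide from handle end to nest, z up. Guide at x -150 to +20, y -32 to +32 mm, rails 34 mm high. Toggle clamp (fixed) at x -29 to +5 mm, y +22 to +73 mm, 60 mm high, its handle rising outward to y +148 mm, height 88 mm.
- nest (a point): Centre of the nest on the plate's top face (station x +95 mm, height 12 mm): four steel pins (12 mm thick, 11 mm high) around the stub's flange keep it centred with 1.5 mm play; the stub turns freely between them.
- stub: Loose green painted lift sub stub, a spool standing upright in the nest, 115 mm high, about 0.75 kg. Flange diameter 96 mm, heights 0 to 24 mm; neck diameter 40 mm, 24 to 90 mm; top collar diameter 56 mm, 90 to 115 mm (grip here from above). Origin at the centre of its underside, z up its axis; its x axis points through the flange's slot.
- slot (a point): Point in the middle of the stub's slot: 40 mm from the stub's axis along its x, 18 mm above its underside. The slot is 24 mm wide, open at the flange's edge, cut through the flange, and runs in to 27 mm from the axis. It faces the tongue when it lies on the station's -x side of the stub, on the station's x axis.
- slide (a joint): Travel of the sprung slide, m: 0 fully home, growing as it is drawn towards the nest (station +x), stop at 0.045. The spring draws it home with about 3 N at home, 7 N at the mark. The mark lies at a travel between 0.026 and 0.036.
- slide_handle (a point): Grip point on the slide's black upright handle, a block 22 mm (along the travel) x 26 mm (across) x 49 mm high, its top 17 mm above this point (83 mm above the work surface). At station x -90 mm when home; moves with the slide.
- slide_index (a point): Top middle of the slide's index fin, a plate 4 mm thick (along the travel), 14 mm wide, standing 13 mm above the slide's top face; at station x -25 mm when home, y -13 mm. Moves with the slide.
- tongue_tip (a point): Middle of the front end of the slide's steel tongue (12 mm wide, 8 mm high, centre 28 mm above the work surface), 20 mm short of the stub's flange when home; moves with the slide.
- mark_clip: Fixed mark clip on the top of the -y rail of the guide, with a fin 4 mm thick and 13 mm high like the index fin and beside it. Origin at the middle of the fin's foot (on the rail top, 34 mm above the work surface), axes parallel to the station's. The slide is at the mark when the index fin has the same station x as this origin.
- cap_large: Bystander: yellow plastic thread cap, diameter 72 mm, 36 mm high, beyond the handle end. Origin at the centre of its underside.
- cap_small: Bystander: yellow plastic thread cap, diameter 60 mm, 36 mm high, beyond the nest end. Origin at the centre of its underside.
- mirror: Bystander: inspection mirror lying flat, 178 mm long along its x, disc 60 mm wide at +55 mm, up to 12 mm high. Origin under the middle of its stem.
- comb: Bystander: bright metal pitch comb lying flat, 110 mm (x) x 30 mm x 6 mm. Origin at the centre of its underside.
Not all that is in view belongs to the job. Of the things that look like the stub, the largest one is meant.

How it is judged:
By the outcome, as a careful person would: the job done as asked, in the order asked, and still so for the second after the job is handed in, with the robot touching nothing.
It also fails if it takes over 67 s, if anything falls off the work surface, if the arm or the gripper's body presses on something with over 40 N, if the wrist force passes 120 N, or if a joint passes its speed limit or range.

ROBOT

A 6-joint arm with a two-finger parallel gripper is mounted at the origin on the work surface. World frame = base frame: x ahead of the robot, y to its left, z up, the work surface at z = 0. Lengths are in m, angles in degrees, forces in N, time in s.
With the tool pointing down it reaches from about 0.25 to 0.725 m from the base axis. Payload 9.7 kg.
Tool frame: the origin (TCP) lies at the very end of the fingers, on their centre line; the grasp point (between the pads) lies 19 mm behind it (bot.pinch_z is the distance from the TCP to the grasp point, in m); x points along the fingers, z is the direction in which the jaws open and shut, and the axes are right-handed (so a half turn about x gives the same grasp; the last joint's range is limited). The gripper opens to 85 mm and grips with 20 to 120 N. Pads are 22 mm wide; open, the fingers measure 114 mm over their backs; the gripper's body (76 mm by 85 mm) begins 54 mm behind the grasp point. The pads swing forward as they close: fully open they stand 13 mm farther back than shut.
Start: joints at [71.849, 4.979, 10.078, 95.1, 0, 90], TCP at [0.171, 0.523, 0.201] pointing down, gripper open.
Joint ranges: [-179.16, 179.16], [-48.56, 103.87], [-65.8, 70.77], [-126.05, 130.52], [-82.76, 87.17], [-180, 180]. Speed limits (degrees/s): [127.2, 127.2, 147.25, 180, 180, 180].

INTERFACE

Orientations are given as [roll, pitch, yaw] about the fixed x, y, z axes, in that order (R = Rz(yaw) Ry(pitch) Rx(roll)).
In Python, from workcell import bot gives the robot as it stands.
- The arm moves only by the tool play_rows, never from a script. Its argument "rows" is a list of rows, each a list of 3 entries, a list of its own where there are three numbers: the shift along the tool's x, y, z in cm, then the turn about the tool's x in degrees, then the finger opening in cm, from 0 to 8.54. A call has 1 to 12 rows; each row is the pose to reach, as a shift and turn from the pose commanded when the call began, along the tool's axes at that moment; what a row does not reach only later rows make up. A row lasts 1/12 s, in which the tool goes at most 41.7 mm and 7.16 degrees, less where a joint would pass 70% of its speed; a pose out of reach is approached as far as the arm can. A call with a gripper value outside its range is refused whole. The fingers move at their own pace and stop on an object; "squeeze" is the grip in N (left out, the last holds). Time passes only in rows, so rows that repeat a pose let the fingers close. It gives the time, the measured TCP pose, the force and the opening at its end, in the units of the state.
- bot.get_obs(): the state, without advancing time (a new reading comes with each control period).
- bot.camera(name): name is "scene" or "top" or "wrist"; returns (picture, depth): 384x512x3 uint8, blue, green, red; 384x512 float32, m along the optical axis (not along the pixel's ray), 0 where there is no reading.
- bot.camera_model(name): a dict with "fx", "fy", "cx", "cy" (pixels), "origin" and "attitude" of the camera in the world; the wrist camera has in their place "mount" (4x4, takes a point from camera to tool coordinates, whose origin is the TCP and whose axes are the tool frame's). Camera axes: x right, y down, z forward; pixel columns grow to the right and rows downward; lengths in m; the calibration is good to about 2 mm. A picture is of the moment at which its call begins: read the wrist's pose just before it. camera_model takes no time and is no camera call.
- bot.job_done(): hands the job in, once; it reports no verdict.
The state is a dict: "time": time; "q": joint angles; "qd": joint speeds; "joint_efforts": joint torques, N m; "ee_pos": TCP position; "tcp_rot": TCP orientation; "wrist_force": force on the tool from outside, world axes, zero at the start; "torque": the same for the moment, N m; "opening": finger opening in m.
Only numpy, scipy, OpenCV 4.12 (cv2) and the standard library are available. Lean on these libraries where they do the work, as an engineer would, in place of code of your own. Each camera call takes 0.05 s, during which the arm holds its last target.

## Working session

There is one attempt and no reset: what is moved stays moved. The work goes in short steps, Python scripts to look and compute and a tool call to move; the robot and the scene stay as the last step left them, time stands still between calls to the robot, and variables do not carry over. Pictures are saved under pics/ and viewed, and the job is handed in when it is done.

Besides the shell and the picture viewer there is one more tool, called as a command line: name --argument value ..., lists and objects as JSON in quotes. play_rows: Moves the arm, as the interface text tells. Its arguments: {"type":"object","properties":{"rows":{"type":"array"},"squeeze":{"type":"number"}},"required":["rows"]}

```bash
ls; mkdir -p pics
python3 - <<'E'
from workcell import bot
import cv2,numpy as np
print(bot.get_obs())
for n in ("scene","top","wrist"):
    print(n,bot.camera_model(n))
np.set_printoptions(precision=4)
for n in ("scene","top"):
    p,d=bot.camera(n); cv2.imwrite(f"pics/{n}0.png",p); np.savez(f"{n}0.npz",p=p,d=d)
print(bot.pinch_z)
E
```

```text
pics
{'time': 0.0, 'q': array([7.18501659e+01, 5.01276946e+00, 1.00313697e+01, 9.50991815e+01,
       1.03896885e-03, 8.99998128e+01]), 'qd': array([-0.1043325 ,  0.00363292,  0.00500658,  0.07756423,  0.02805331,
        0.0807556 ]), 'joint_efforts': array([-8.07915385e-04, -5.20388818e+01,  4.64803541e+01,  1.65053486e-02,
       -4.34803997e-05,  1.30787822e-05]), 'ee_pos': array([0.17123214, 0.52236483, 0.20013946]), 'tcp_rot': array([ 179.26111502,   89.91941204, -108.8885326 ]), 'wrist_force': array([-1.00572818,  1.24652905, -0.17788498]), 'torque': array([-0.02192462, -0.0137045 ,  0.00477466]), 'opening': 0.08548963124798602}
scene {'fx': 435.3887039825526, 'fy': 435.3887039825526, 'cx': 251.19863988787128, 'cy': 192.49222891601903, 'origin': array([ 1.03195658, -0.56420901,  0.56875267]), 'attitude': array([-124.4147903 ,   -0.61845258,   36.64701503])}
top {'fx': 347.596661427917, 'fy': 347.596661427917, 'cx': 259.336238777103, 'cy': 191.38209034066008, 'origin': array([0.54127382, 0.05592891, 0.81663661]), 'attitude': array([-177.17906211,   -2.11612513,  -91.70104103])}
wrist {'fx': 304.89254181053843, 'fy': 304.89254181053843, 'cx': 259.73632738278485, 'cy': 190.6659522376841, 'mount': array([[-3.08068960e-04, -3.02366191e-01,  9.53191792e-01,
        -1.73009763e-01],
       [-6.82742311e-04, -9.53191551e-01, -3.02366335e-01,
         7.68996285e-02],
       [ 9.99999719e-01, -7.43934049e-04,  8.72105376e-05,
        -5.06297802e-04],
       [ 0.00000000e+00,  0.00000000e+00,  0.00000000e+00,
         1.00000000e+00]])}
0.0187
```

View pics/scene0.png

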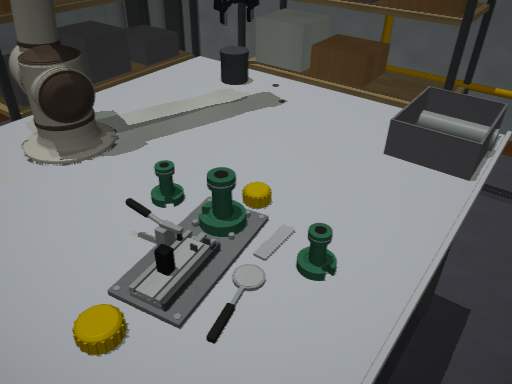

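View pics/top0.png

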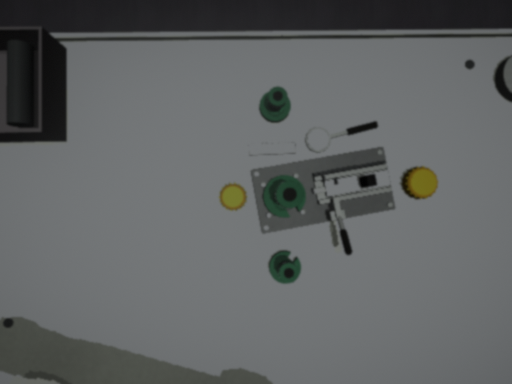

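```bash
cat > h.py <<'E'
import numpy as np,cv2
from scipy.spatial.transform import Rotation as R
from workcell import bot
def cam(n,obs=None):
    m=bot.camera_model(n)
    if n=="wrist":
        M=m["mount"]; Rt=R.from_euler('xyz',obs["tcp_rot"],degrees=True).as_matrix()
        return m,Rt@M[:3,:3],Rt@M[:3,3]+obs["ee_pos"]
    return m,R.from_euler('xyz',m["attitude"],degrees=True).as_matrix(),np.array(m["origin"])
def ray(c,uv,z):
    m,A,o=c; uv=np.atleast_2d(uv).astype(float)
    d=np.c_[(uv[:,0]-m["cx"])/m["fx"],(uv[:,1]-m["cy"])/m["fy"],np.ones(len(uv))]@A.T
    return o+d*((z-o[2])/d[:,2])[:,None]
def proj(c,P):
    m,A,o=c; p=(np.atleast_2d(P)-o)@A
    return np.c_[m["fx"]*p[:,0]/p[:,2]+m["cx"],m["fy"]*p[:,1]/p[:,2]+m["cy"]]
def pts(c,d):
    m,A,o=c; v,u=np.mgrid[:d.shape[0],:d.shape[1]]
    P=np.stack([(u-m["cx"])/m["fx"]*d,(v-m["cy"])/m["fy"]*d,d],-1)@A.T+o
    P[d==0]=np.nan
    return P
def crop(p,x0,y0,x1,y1,s,g=1.0,name=None):
    q=cv2.resize(p[y0:y1,x0:x1],None,fx=s,fy=s,interpolation=cv2.INTER_CUBIC)
    q=np.clip(255*(q/255.)**g,0,255).astype(np.uint8)
    if name: cv2.imwrite("pics/"+name,q)
    return q
E
python3 - <<'E'
from h import *
f=np.load("top0.npz");p,d=f["p"],f["d"]
crop(p,220,70,450,300,2.6*1,0.5,"topc0.png")
c=cam("top");P=pts(c,d)
hsv=cv2.cvtColor(p,cv2.COLOR_BGR2HSV)
g=cv2.inRange(hsv,(65,90,20),(95,255,255))
n,l,s,ce=cv2.connectedComponentsWithStats(g)
for i in range(1,n):
    if s[i,4]>80: print(s[i],ce[i],np.nanmax(P[l==i][:,2]),np.nanmedian(P[l==i],0))
# depth top of collars
f2=np.load("scene0.npz")
crop(f2["p"],100,150,350,350,3,0.7,"scenec0.png")
E
```

```text
[261  88  28  33 468] [275.65598291 106.13034188] 0.08956414969450166 [ 0.7683706  -0.01644123  0.01854657]
[ 264  176   41   41 1018] [283.44204322 195.30746562] 0.13021340718038776 [ 0.56572135 -0.01966271  0.03705652]
[270 252  30  30 512] [283.69140625 267.328125  ] 0.0894818796096587 [ 0.41224284 -0.01821175  0.01973868]
```

View pics/topc0.png

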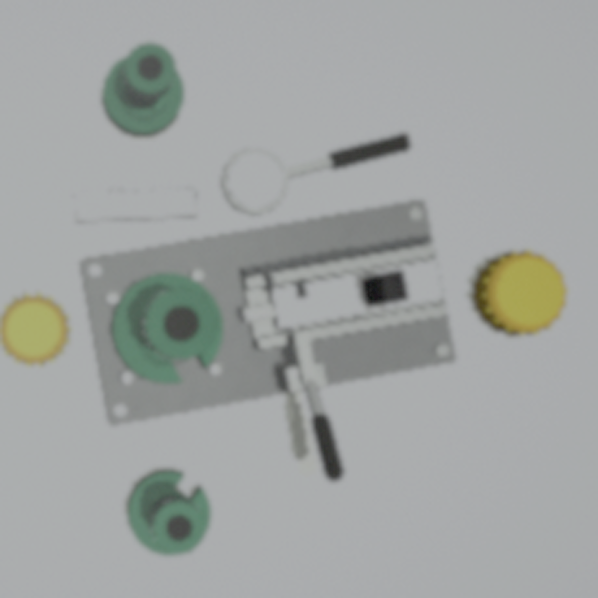

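View pics/scenec0.png

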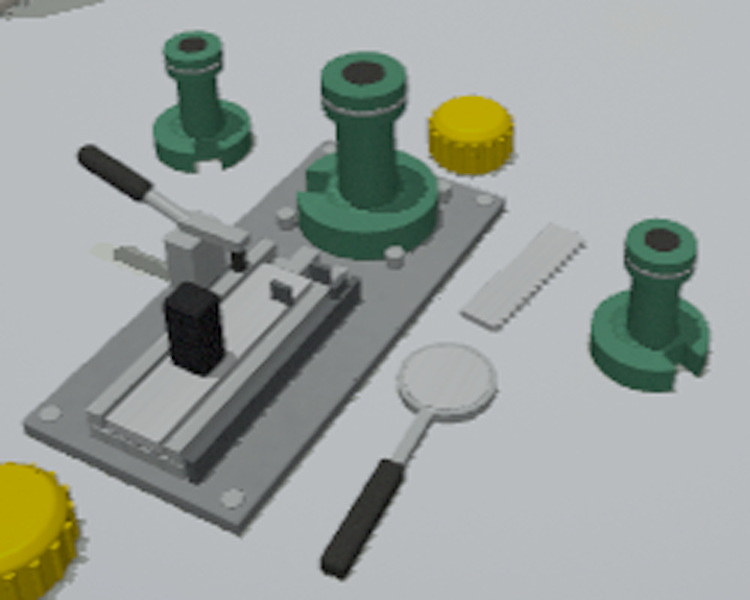

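Run:
```python
from h import *
f=np.load("top0.npz");p,d=f["p"],f["d"]
c=cam("top")
gray=cv2.cvtColor(p,cv2.COLOR_BGR2GRAY)
print(gray[185:190,305:312].mean(), gray[150:155,290:295])
w=np.array([[82,262],[425,200],[453,358],[110,423]])/2.6+[220,70]
print(w)
q=ray(c,w,.012)[:,:2]; print(q,[np.linalg.norm(q[i]-q[(i+1)%4]) for i in range(4)])
# refine: mask pixels
hsv=cv2.cvtColor(p,cv2.COLOR_BGR2HSV)
tab=np.median(gray[140:300,230:450]);print(tab)
m=((gray<tab*0.82)*255).astype(np.uint8)
hull=cv2.convexHull(w.astype(np.float32)); roi=np.zeros_like(m)
cv2.fillConvexPoly(roi,np.int32(w.mean(0)+(w-w.mean(0))*1.06),255)
m&=roi
m=cv2.morphologyEx(m,cv2.MORPH_OPEN,np.ones((3,3)))
n=cv2.findContours(m,cv2.RETR_EXTERNAL,cv2.CHAIN_APPROX_NONE)[0]
k=max(n,key=cv2.contourArea)[:,0]
# fit each side line robustly in world
W=ray(c,k,.012)[:,:2]
lines=[]
for i in range(4):
    a,b=q[i],q[(i+1)%4]; t=(b-a)/np.linalg.norm(b-a); nn=np.array([-t[1],t[0]])
    s=(W-a)@t; e=(W-a)@nn; L=np.linalg.norm(b-a)
    sel=(abs(e)<.006)&(s>.02)&(s<L-.02)
    v=cv2.fitLine(W[sel].astype(np.float32),cv2.DIST_HUBER,0,1e-4,1e-4).ravel()
    lines.append(v); print(sel.sum(),np.degrees(np.arctan2(v[1],v[0])))
def X(a,b):
    t=np.linalg.solve(np.c_[a[:2],-b[:2]],b[2:]-a[2:]);return a[2:]+t[0]*a[:2]
C=np.array([X(lines[i-1],lines[i]) for i in range(4)]);print(C,[np.linalg.norm(C[i]-C[(i+1)%4]) for i in range(4)],C.mean(0))
xd=(C[0]-C[1])+(C[3]-C[2]);yaw=np.arctan2(xd[1],xd[0]);print("yaw",np.degrees(yaw))
o=C.mean(0);u=xd/np.linalg.norm(xd)
print("nest",o+.095*u)
# large stub collar top centre: dark hole / green disc at z=.127
P=pts(c,d)
z=P[...,2]; mm=(z>.122)&(np.hypot(P[...,0]-.56,P[...,1]+.02)<.06)
v,uu=np.nonzero(mm);cc=cv2.minEnclosingCircle(np.c_[uu,v].astype(np.float32));print(cc,ray(c,cc[0],.127))
```

```text
71.6 [[118 117 117 117 116]
 [115 114 115 114 115]
 [106 106 104 104 105]
 [ 99  97  96  95  98]
 [108 107 106 107 108]]
[[251.53846154 170.76923077]
 [383.46153846 146.92307692]
 [394.23076923 207.69230769]
 [262.30769231 232.69230769]]
[[ 0.62849776  0.04173727]
 [ 0.67710644 -0.27178588]
 [ 0.5329005  -0.29059077]
 [ 0.48450344  0.02100902]] [np.float64(0.3172689235894236), np.float64(0.14542687770426782), np.float64(0.31533586215063986), np.float64(0.14547861006291365)]
116.0
116 -81.345955
10 -5.5619955
64 -81.416176
45 8.788641
[[ 0.63054657  0.04486706]
 [ 0.6795458  -0.27707142]
 [ 0.52681756 -0.26219857]
 [ 0.4838895   0.02219311]] [np.float32(0.32564598), np.float32(0.15345073), np.float32(0.28761336), np.float32(0.14839949)] [ 0.5801999  -0.11805246]
yaw 98.6211
nest [ 0.56595945 -0.02412585]
((289.1760559082031, 194.25775146484375), 13.913568496704102) [[ 0.56711205 -0.02987821  0.127     ]]
```

Run:
```python
from h import *
f=np.load("top0.npz");p,d=f["p"],f["d"]
c=cam("top")
o=bot.get_obs();print(R.from_euler('xyz',o["tcp_rot"],degrees=True).as_matrix().round(3))
# polar sampling of flange rim at z=.036 around nest
ce=np.array([.5668,-.0303])
hsv=cv2.cvtColor(p,cv2.COLOR_BGR2HSV)
for r in (.038,.043):
    a=np.arange(-180,180,4.)
    w=np.c_[ce[0]+r*np.cos(np.radians(a)),ce[1]+r*np.sin(np.radians(a)),np.full(len(a),.036)]
    uv=proj(c,w).astype(np.float32)
    s=cv2.remap(hsv,uv[:,0].reshape(1,-1),uv[:,1].reshape(1,-1),cv2.INTER_NEAREST)[0,:,1]
    print([(int(x),int(y)) for x,y in zip(a,s) if y<110])
```

```text
[[-0.    -0.95   0.312]
 [-0.001  0.312  0.95 ]
 [-1.    -0.    -0.001]]
[(-172, 92), (-168, 38), (-164, 10), (-160, 7), (-156, 7), (-152, 7), (-148, 7), (-144, 8), (-140, 14), (-136, 33), (4, 109), (8, 108), (12, 97), (16, 97), (20, 96), (24, 97), (28, 97), (32, 93), (36, 93), (40, 100), (44, 96), (48, 101), (52, 95), (56, 96), (60, 95), (64, 98), (68, 98), (72, 108), (76, 108)]
[(-172, 90), (-168, 59), (-164, 17), (-160, 10), (-156, 7), (-152, 7), (-148, 7), (-144, 7), (-140, 30), (-136, 103), (28, 109), (32, 108), (36, 107), (52, 109), (56, 108), (164, 109)]
```

play_rows --rows '[[[0, -54.8, -40.1], 135.8, 8.5], [[0, -54.8, -40.1], 135.8, 8.5], [[0, -54.8, -40.1], 135.8, 8.5], [[0, -54.8, -40.1], 135.8, 8.5], [[0, -54.8, -40.1], 135.8, 8.5], [[0, -54.8, -40.1], 135.8, 8.5], [[0, -54.8, -40.1], 135.8, 8.5], [[0, -54.8, -40.1], 135.8, 8.5], [[0, -54.8, -40.1], 135.8, 8.5], [[0, -54.8, -40.1], 135.8, 8.5], [[0, -54.8, -40.1], 135.8, 8.5], [[0, -54.8, -40.1], 135.8, 8.5]]'

```text
time: 1.1
ee_pos: [0.4634, 0.1143, 0.2008]
tcp_rot: [74.2, 90.0, 59.8]
wrist_force: [0.7, 0.6, -0.2]
opening: 0.0856
```

```bash
cat >> h.py <<'E'
def go(t,ang):
    o=bot.get_obs();M=R.from_euler('xyz',o["tcp_rot"],degrees=True).as_matrix()
    y=np.degrees(np.arctan2(M[1,1],M[0,1]))
    s=M.T@(np.array(t)-o["ee_pos"])*100
    print("tooly ang",y.round(2),"shift cm",s.round(2),"turn",(-((ang-y+180)%360-180)).round(2),"q6",o["q"][5].round(1),"t",o["time"])
E
python3 -c "
from h import *
go([.567,-.030,.2],26.1)"
```

```text
tooly ang 75.54 shift cm [  0.08 -11.39  13.63] turn 49.44 q6 118.3 t 1.1
```

play_rows --rows '[[[0, -11.4, 13.6], 49.4, 8.5], [[0, -11.4, 13.6], 49.4, 8.5], [[0, -11.4, 13.6], 49.4, 8.5], [[0, -11.4, 13.6], 49.4, 8.5], [[0, -11.4, 13.6], 49.4, 8.5], [[0, -11.4, 13.6], 49.4, 8.5], [[0, -11.4, 13.6], 49.4, 8.5], [[0, -11.4, 13.6], 49.4, 8.5], [[0, -11.4, 13.6], 49.4, 8.5], [[0, -11.4, 13.6], 49.4, 8.5]]'

```text
time: 1.93
ee_pos: [0.5668, -0.0272, 0.2008]
tcp_rot: [-115.7, 90.0, -179.0]
wrist_force: [0.5, -0.2, -0.2]
opening: 0.0849
```

Run:
```python
from h import *
go([.567,-.030,.2],26.1)
o=bot.get_obs();p,d=bot.camera("wrist")
np.savez("w1.npz",p=p,d=d,pos=o["ee_pos"],rot=o["tcp_rot"])
crop(p,0,0,512,384,1.5,.6,"w1.png")
```

```text
tooly ang 26.74 shift cm [ 0.08 -0.11  0.26] turn 0.64 q6 150.5 t 1.9333
```

View pics/w1.png

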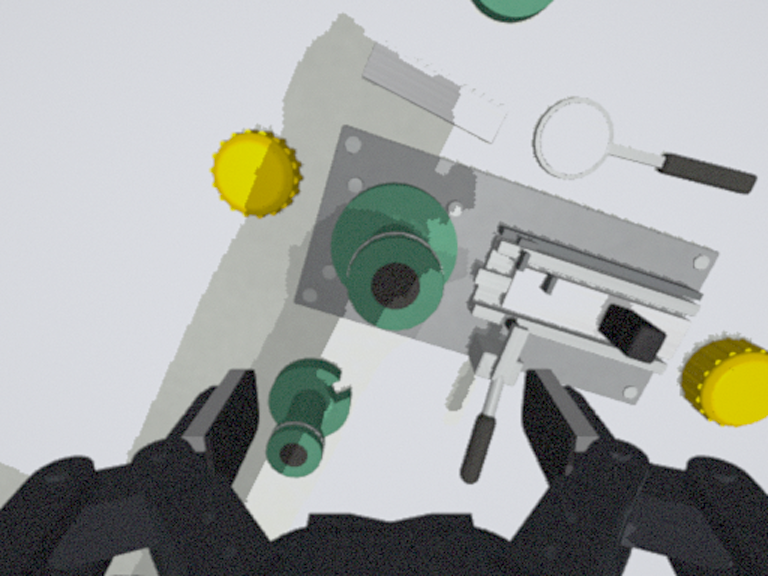

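Run:
```python
from h import *
f=np.load("w1.npz");p,d=f["p"],f["d"]
c=cam("wrist",dict(ee_pos=f["pos"],tcp_rot=f["rot"]))
w=np.array([[345,125],[718,247],[637,403],[295,300]])/1.5
C=ray(c,w,.012)[:,:2];print(C,[np.linalg.norm(C[i]-C[(i+1)%4]).round(4) for i in range(4)],C.mean(0))
x=(C[0]-C[1])+(C[3]-C[2]);print(np.degrees(np.arctan2(x[1],x[0])))
x/=np.linalg.norm(x);print("nest",C.mean(0)+.095*x)
P=pts(c,d);z=P[...,2]
mm=(z>.12)&(z<.14)&(np.hypot(P[...,0]-.567,P[...,1]+.03)<.045)
v,u=np.nonzero(mm);cc=cv2.minEnclosingCircle(np.c_[u,v].astype(np.float32));print(cc,ray(c,cc[0],.127), np.nanmedian(z[mm]),"r m",cc[1]/304.9*(0.001+c[2][2]-.127))
g=cv2.cvtColor(p,cv2.COLOR_BGR2HSV)
dark=((g[...,2]<60)&mm).astype(np.uint8)
M=cv2.moments(dark,True);print(ray(c,[M['m10']/M['m00'],M['m01']/M['m00']],.127),M['m00'])
print(np.nanmedian(P[mm],0))
```

```text
[[ 0.63136373  0.04197125]
 [ 0.68241983 -0.26655595]
 [ 0.53506723 -0.29373385]
 [ 0.48708363  0.02086813]] [np.float64(0.3127), np.float64(0.1498), np.float64(0.3182), np.float64(0.1458)] [ 0.5839836  -0.12436261]
99.03100935229813
nest [ 0.56907155 -0.03054027]
((263.0, 188.38636779785156), 32.45656204223633) [[ 0.56930689 -0.02962484  0.127     ]] 0.12697817932428193 r m 0.026372342246837318
[[ 0.5717629  -0.02379723  0.127     ]] 2366.0
[ 0.56937049 -0.02952906  0.12697818]
```

```bash
python3 -c "
from h import *
go([.5687,-.0298,.091],26.1)"
```

```text
tooly ang 26.71 shift cm [10.99  0.05  0.33] turn 0.61 q6 150.6 t 1.9833
```

play_rows --rows '[[[0, 0.05, 0.33], 0.6, 8.5], [[2, 0.05, 0.33], 0.6, 8.5], [[4, 0.05, 0.33], 0.6, 8.5], [[6, 0.05, 0.33], 0.6, 8.5], [[7.5, 0.05, 0.33], 0.6, 8.5], [[9, 0.05, 0.33], 0.6, 8.5], [[10, 0.05, 0.33], 0.6, 8.5], [[11, 0.05, 0.33], 0.6, 8.5], [[11, 0.05, 0.33], 0.6, 8.5], [[11, 0.05, 0.33], 0.6, 8.5]]'

```text
time: 2.82
ee_pos: [0.5688, -0.03, 0.0909]
tcp_rot: [-119.2, 90.0, 176.7]
wrist_force: [-0.1, 0.1, 0.3]
opening: 0.0852
```

```bash
python3 -c "
from h import *
go([.5687,-.0298,.091],26.1)
p,d=bot.camera('scene')
crop(p,100,100,350,300,3,.7,'s2.png')"
```

```text
tooly ang 25.92 shift cm [-0.01  0.01 -0.02] turn -0.18 q6 151.1 t 2.8167
```

View pics/s2.png

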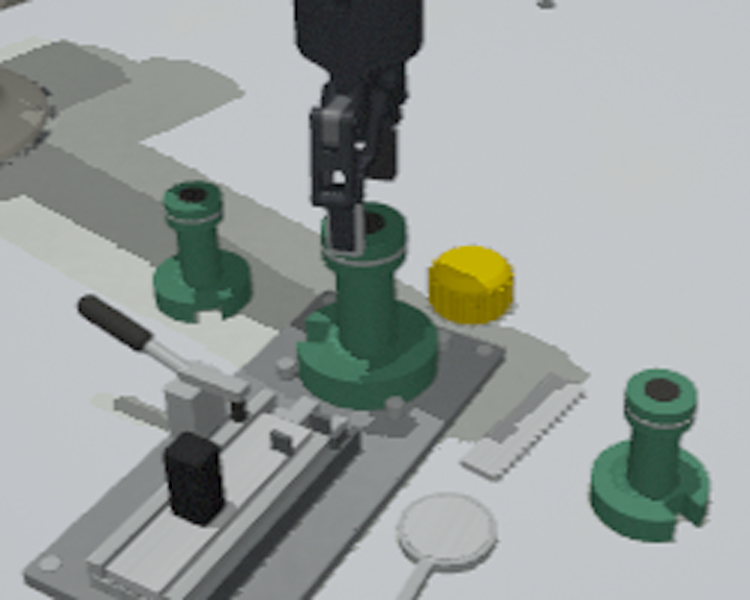

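play_rows --rows '[[[0, 0, 0], 0, 5.4], [[0, 0, 0], 0, 5.4], [[0, 0, 0], 0, 5.4], [[0, 0, 0], 0, 5.4], [[0, 0, 0], 0, 5.4], [[0, 0, 0], 0, 5.4], [[0, 0, 0], 0, 5.4], [[0, 0, 0], 0, 5.4]]' --squeeze 40

```text
time: 3.53
ee_pos: [0.5693, -0.03, 0.0917]
tcp_rot: [64.8, 89.9, 0.7]
wrist_force: [-0.2, 0.8, 5.4]
opening: 0.0546
```

play_rows --rows '[[[0, 0, 0], 0, 4.5], [[0, 0, 0], 0, 4.5], [[0, 0, 0], -2, 4.5], [[0, 0, 0], -5, 4.5], [[0, 0, 0], -9, 4.5], [[0, 0, 0], -13, 4.5], [[0, 0, 0], -17, 4.5], [[0, 0, 0], -20, 4.5], [[0, 0, 0], -20, 4.5]]'

```text
time: 4.28
ee_pos: [0.57, -0.0306, 0.095]
tcp_rot: [27.8, 89.7, -16.1]
wrist_force: [-7.4, -0.2, 25.0]
opening: 0.0453
```

```bash
python3 -c "
from h import *
go([.5692,-.0298,.091],98.6)
p,d=bot.camera('scene')
crop(p,100,100,350,300,3,.7,'s3.png')"
```

```text
tooly ang 46.07 shift cm [ 0.4   0.   -0.12] turn -52.53 q6 130.9 t 4.2833
```

View pics/s3.png

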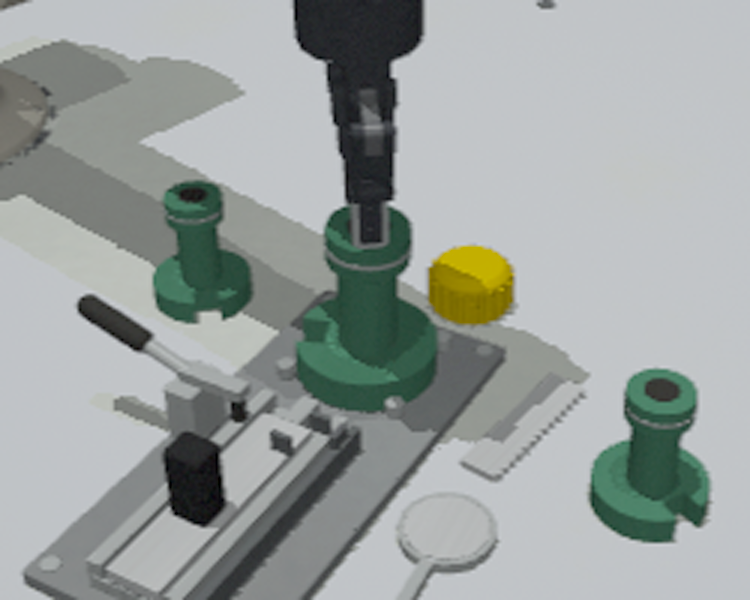

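```bash
python3 -c "
from h import *
o=bot.get_obs();p,d=bot.camera('wrist')
np.savez('w4.npz',p=p,d=d,pos=o['ee_pos'],rot=o['tcp_rot']);print(o['wrist_force'],o['torque'],o['opening'])
crop(p,0,0,512,384,1.5,.5,'w4.png')
p,d=bot.camera('scene');np.savez('s4.npz',p=p,d=d)
crop(p,180,120,280,260,4.2,.6,'s4.png')"
```

```text
[-7.63017403 -0.58824527 24.66477789] [-0.71767616  1.16580517 -0.13213657] 0.04487250948003904
```

View pics/w4.png

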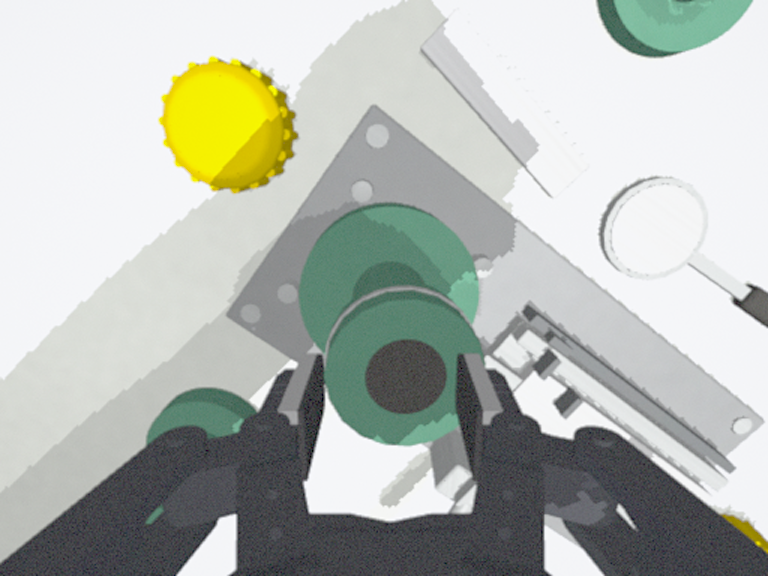

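View pics/s4.png

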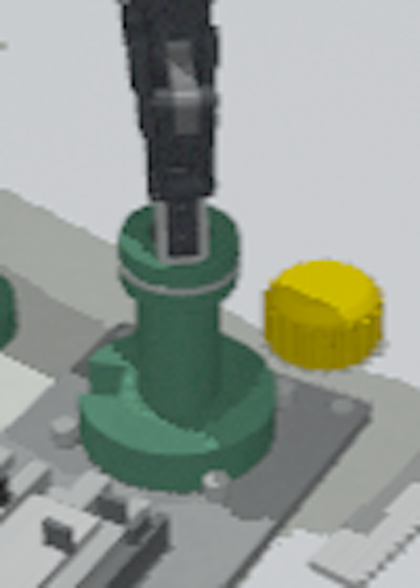

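```bash
python3 -c "
from h import *
f=np.load('w4.npz');p,d=f['p'],f['d'];o=dict(ee_pos=f['pos'],tcp_rot=f['rot'])
c=cam('wrist',o);P=pts(c,d)
M=R.from_euler('xyz',f['rot'],degrees=True).as_matrix()
hsv=cv2.cvtColor(p,cv2.COLOR_BGR2HSV)
T=(P-f['pos'])@M
z=P[...,2];mm=(abs(z-.127)<.006)&(np.hypot(P[...,0]-.569,P[...,1]+.03)<.05)
print(mm.sum(),np.nanmedian(z[mm]))
q=P[mm];q=q[:,:2];b=cv2.minEnclosingCircle(q.astype(np.float32));print('encl',b)
A=np.c_[P[mm][:,:2],np.ones(mm.sum())];print('plane',np.linalg.lstsq(A,P[mm][:,2],rcond=None)[0])
ctr=np.array([*b[0],.127]);print('tool',M.T@(ctr-f['pos']))
# pads points : dark, near
for (u,v) in [(313,370),(318,362),(305,470),(463,365),(465,400),(475,470),(490,400),(290,400)]:
    print((u,v),T[int(v/1.5),int(u/1.5)].round(4),p[int(v/1.5),int(u/1.5)])
"
```

```text
8061 0.1291593004354127
encl ((0.572799563407898, -0.030058380216360092), 0.03158918768167496)
plane [-0.06421703 -0.0017496   0.16580285]
tool [-0.03197968  0.00248279  0.00179813]
(313, 370) [-0.0483  0.0111 -0.023 ] [26 25 27]
(318, 362) [-0.0432  0.0111 -0.0219] [20 13 16]
(305, 470) [-0.0697 -0.0079 -0.0226] [24 23 25]
(463, 365) [-0.0449  0.0109  0.0231] [18 11 10]
(465, 400) [-0.0543  0.0044  0.0228] [15 16 14]
(475, 470) [-0.0701 -0.0076  0.0233] [19 23 19]
(490, 400) [-0.0654  0.0112  0.0272] [78 76 75]
(290, 400) [-0.0645  0.0107 -0.0265] [74 73 73]
```

```bash
python3 -c "
from h import *
f=np.load('s4.npz');p,d=f['p'],f['d']
c=cam('scene');P=pts(c,d)
for (u,v) in [(182,220),(182,240),(182,252),(182,262),(182,270),(182,282),(182,292),(140,250),(225,250)]:
    a,b=180+u/4.2,120+v/4.2
    print((u,v),P[int(round(b)),int(round(a))].round(4),p[int(round(b)),int(round(a))])
f=np.load('w4.npz');p,d=f['p'],f['d'];o=dict(ee_pos=f['pos'],tcp_rot=f['rot'])
M=R.from_euler('xyz',f['rot'],degrees=True).as_matrix()
print(M.round(3))
for x in (-.019,-.03,-.04,0):
  for z in (.0225,-.0225):
    W=f['pos']+M@np.array([x,0,z]);print(x,z,W.round(4),((proj(c,W)-[180,120])*4.2).round(0))
"
```

```text
(182, 220) [ 0.5971 -0.0572  0.1564] [21 17 17]
(182, 240) [ 0.5929 -0.0526  0.1418] [19 18 15]
(182, 252) [ 0.5951 -0.0555  0.1376] [18 15 14]
(182, 262) [ 0.5924 -0.0525  0.1307] [67 69 61]
(182, 270) [ 0.5931 -0.0535  0.1271] [36 49 23]
(182, 282) [ 0.5925 -0.053   0.1199] [35 48 21]
(182, 292) [ 0.5922 -0.053   0.113 ] [52 61 45]
(140, 250) [ 0.5737 -0.0589  0.1309] [60 83 39]
(225, 250) [ 0.6021 -0.0322  0.1285] [33 45 21]
[[ 0.005  0.695  0.719]
 [-0.002  0.719 -0.695]
 [-1.     0.003  0.005]]
-0.019 0.0225 [ 0.586  -0.0463  0.1141] [[180. 281.]]
-0.019 -0.0225 [ 0.5537 -0.015   0.1139] [[169. 228.]]
-0.03 0.0225 [ 0.586  -0.0462  0.1251] [[179. 260.]]
-0.03 -0.0225 [ 0.5536 -0.0149  0.1249] [[168. 208.]]
-0.04 0.0225 [ 0.5859 -0.0462  0.1351] [[178. 241.]]
-0.04 -0.0225 [ 0.5536 -0.0149  0.1349] [[168. 190.]]
0 0.0225 [ 0.5861 -0.0463  0.0951] [[181. 316.]]
0 -0.0225 [ 0.5538 -0.015   0.0949] [[170. 262.]]
```

```bash
python3 -c "
from h import *
f=np.load('w1.npz');p,d=f['p'],f['d'];o=dict(ee_pos=f['pos'],tcp_rot=f['rot'])
c=cam('wrist',o);P=pts(c,d)
M=R.from_euler('xyz',f['rot'],degrees=True).as_matrix()
T=(P-f['pos'])@M
g=p.max(-1)
mm=(T[...,0]>-.09)&(T[...,0]<.02)&(abs(T[...,1])<.02)
print(mm.sum());q=T[mm];
for s in (-1,1):
  k=q[q[:,2]*s>0]; print(s,np.percentile(k[:,0],[1,50,99,100]),k[:,1].min(),k[:,1].max(),np.percentile(abs(k[:,2]),[0,50,100]))
"
```

```text
6753
-1 [-0.08982707 -0.07060911 -0.04483735 -0.04277559] -0.011651165162013786 0.014300107331764168 [0.04089737 0.04334719 0.07055537]
1 [-0.08983786 -0.07079548 -0.04485452 -0.04265587] -0.01182188567693634 0.01424435339494907 [0.04157768 0.04428198 0.07307594]
```

play_rows --rows '[[[-0.3, 0, 0], 0, 4.5], [[-0.7, 0, 0], 0, 4.5], [[-1.2, 0, 0], 0, 4.5], [[-2, 0, 0], 0, 4.5], [[-2.5, 0, 0], 0, 8.5], [[-3, 0, 0], 0, 8.5], [[-3, 0, 0], 0, 8.5], [[-3, 0, 0], 0, 8.5]]'

```text
time: 5.1
ee_pos: [0.5691, -0.0301, 0.1211]
tcp_rot: [42.2, 90.0, -1.9]
wrist_force: [0.1, 0.0, -0.3]
opening: 0.0851
```

```bash
python3 -c "
from h import *
o=bot.get_obs();p,d=bot.camera('wrist');print(o['wrist_force'],o['opening'])
np.savez('w5.npz',p=p,d=d,pos=o['ee_pos'],rot=o['tcp_rot'])
c=cam('wrist',o);P=pts(c,d)
z=P[...,2];mm=(abs(z-.127)<.006)&(np.hypot(P[...,0]-.569,P[...,1]+.03)<.035)
q=P[mm];b=cv2.minEnclosingCircle(q[:,:2].astype(np.float32));print('encl',b,np.median(q,0))
print('plane',np.linalg.lstsq(np.c_[q[:,:2],np.ones(len(q))],q[:,2],rcond=None)[0])
crop(p,0,0,512,384,1.5,.5,'w5.png')
go([.569,-.03,.065],26.1)
"
```

```text
[ 0.09786971  0.00939041 -0.3225264 ] 0.08507247274559371
encl ((0.5684782862663269, -0.030806085094809532), 0.028116682544350624) [ 0.56997442 -0.0291511   0.12701004]
plane [-0.00846625 -0.0091046   0.13147655]
tooly ang 45.9 shift cm [5.58 0.01 0.01] turn 19.8 q6 131.1 t 5.15
```

View pics/w5.png

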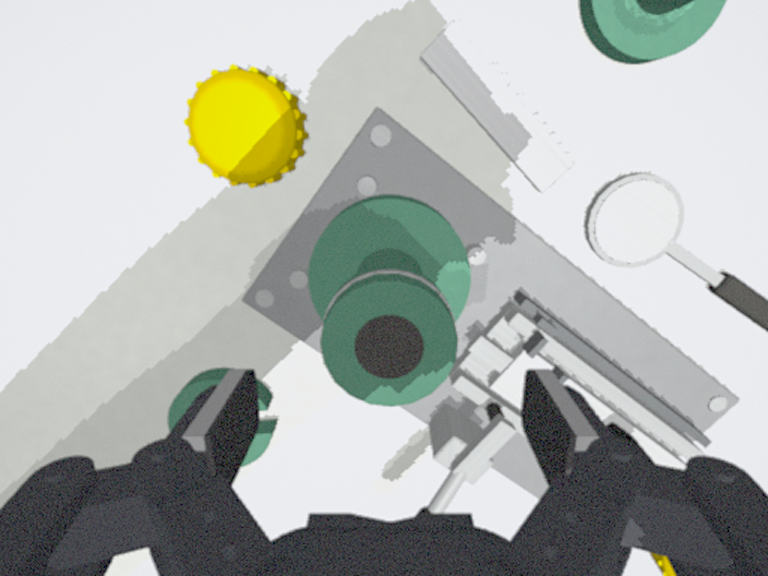

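play_rows --rows '[[[0, 0, 0], 5, 8.5], [[0, 0, 0], 12, 8.5], [[0, 0, 0], 19.8, 8.5], [[0.5, 0, 0], 19.8, 8.5], [[1.5, 0, 0], 19.8, 8.5], [[2.5, 0, 0], 19.8, 8.5], [[3.5, 0, 0], 19.8, 8.5], [[4.5, 0, 0], 19.8, 8.5], [[5.2, 0, 0], 19.8, 8.5], [[5.9, 0, 0], 19.8, 8.5], [[5.9, 0, 0], 19.8, 8.5], [[5.9, 0, 0], 19.8, 8.5]]'

```text
time: 6.15
ee_pos: [0.5686, -0.0301, 0.0616]
tcp_rot: [-119.4, 90.0, 176.7]
wrist_force: [-0.1, 0.6, 0.4]
opening: 0.0852
```

```bash
python3 -c "
from h import *
p,d=bot.camera('scene');np.savez('s6.npz',p=p,d=d)
crop(p,180,120,280,260,4.2,.6,'s6.png')
go([.569,-.03,.062],26.1)
"
```

```text
tooly ang 26.12 shift cm [ 0.01  0.01 -0.  ] turn 0.02 q6 150.9 t 6.2
```

View pics/s6.png

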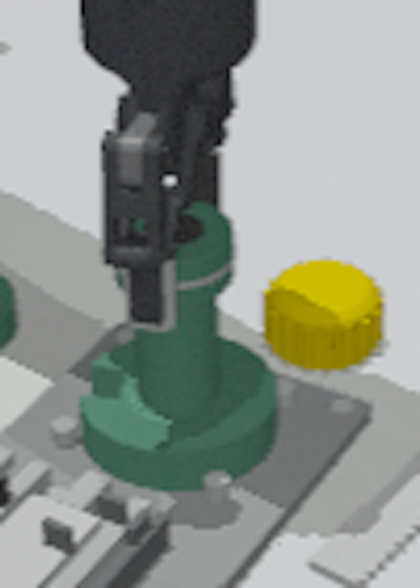

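Fingertip now reaches past the collar's lower edge (crop ~(150,322)). Close on the collar.

play_rows --rows '[[[0, 0, 0], 0, 5.2], [[0, 0, 0], 0, 5.2], [[0, 0, 0], 0, 5.2], [[0, 0, 0], 0, 5.2], [[0, 0, 0], 0, 5.2], [[0, 0, 0], 0, 5.2], [[0, 0, 0], 0, 5.2], [[0, 0, 0], 0, 5.2], [[0, 0, 0], 0, 5.2]]' --squeeze 40

```text
time: 6.95
ee_pos: [0.5692, -0.0301, 0.0627]
tcp_rot: [61.9, 89.9, -2.0]
wrist_force: [-1.5, 1.0, 5.8]
opening: 0.055
```

play_rows --rows '[[[0, 0, 0], -2, 5.2], [[0, 0, 0], -6, 5.2], [[0, 0, 0], -11, 5.2], [[0, 0, 0], -16, 5.2], [[0, 0, 0], -20, 5.2], [[0, 0, 0], -20, 5.2]]'

```text
time: 7.45
ee_pos: [0.5694, -0.0301, 0.0627]
tcp_rot: [41.8, 89.9, -1.8]
wrist_force: [0.4, 1.3, 5.3]
opening: 0.055
```

```bash
python3 -c "
from h import *
p,d=bot.camera('scene');np.savez('s7.npz',p=p,d=d)
crop(p,180,120,280,260,4.2,.6,'s7.png')
go([.569,-.03,.062],98.6); o=bot.get_obs();print(o['torque'],o['opening'])
"
```

```text
tooly ang 46.18 shift cm [ 0.07 -0.02 -0.03] turn -52.42 q6 130.8 t 7.5
[0.00520105 0.03600927 0.10764014] 0.054857494194791016
```

View pics/s7.png

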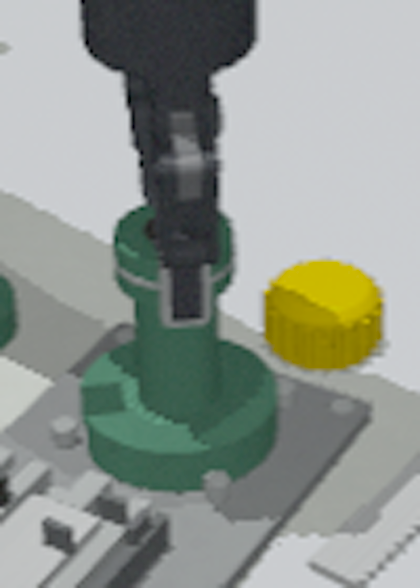

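play_rows --rows '[[[0, 0, 0], -4, 5.2], [[0, 0, 0], -9, 5.2], [[0, 0, 0], -15, 5.2], [[0, 0, 0], -21, 5.2], [[0, 0, 0], -27, 5.2], [[0, 0, 0], -33, 5.2], [[0, 0, 0], -39, 5.2], [[0, 0, 0], -45, 5.2], [[0, 0, 0], -50, 5.2], [[0, 0, 0], -52.4, 5.2], [[0, 0, 0], -52.4, 5.2], [[0, 0, 0], -52.4, 5.2]]'

```text
time: 8.5
ee_pos: [0.5683, -0.0305, 0.0627]
tcp_rot: [-130.8, 90.0, -122.3]
wrist_force: [-4.3, -2.8, 8.0]
opening: 0.0549
```

```bash
python3 -c "
from h import *
p,d=bot.camera('scene');np.savez('s8.npz',p=p,d=d)
crop(p,180,120,280,260,4.2,.6,'s8.png')
go([.569,-.03,.062],98.6)
"
```

```text
tooly ang 98.49 shift cm [0.07 0.03 0.07] turn -0.11 q6 78.5 t 8.55
```

View pics/s8.png

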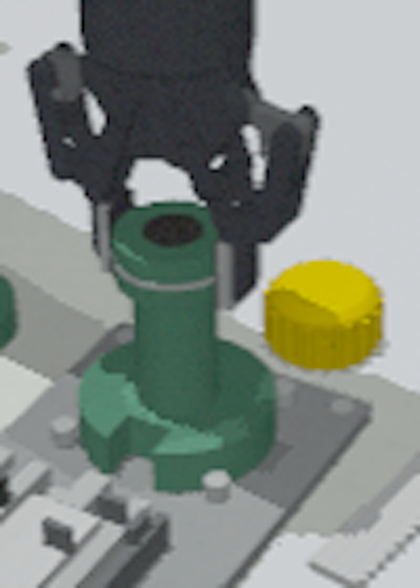

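Run:
```python
from h import *
f=np.load('s8.npz');p=f['p'];c=cam('scene')
ce=np.array([.5690,-.0300])
hsv=cv2.cvtColor(p,cv2.COLOR_BGR2HSV)
for r in (.040,.044,.047):
    a=np.arange(-130,-40,2.)
    w=np.c_[ce[0]+r*np.cos(np.radians(a)),ce[1]+r*np.sin(np.radians(a)),np.full(len(a),.036)]
    uv=proj(c,w).astype(np.float32)
    s=cv2.remap(hsv,uv[:,0].reshape(1,-1),uv[:,1].reshape(1,-1),cv2.INTER_LINEAR)[0]
    print(r,[(int(x),int(y[1]),int(y[2])) for x,y in zip(a,s)])
```

```text
0.04 [(-130, 137, 90), (-128, 135, 90), (-126, 133, 90), (-124, 133, 91), (-122, 133, 91), (-120, 133, 91), (-118, 134, 91), (-116, 135, 91), (-114, 135, 91), (-112, 137, 91), (-110, 140, 91), (-108, 137, 91), (-106, 134, 90), (-104, 133, 90), (-102, 135, 89), (-100, 138, 85), (-98, 137, 69), (-96, 134, 51), (-94, 133, 44), (-92, 134, 42), (-90, 137, 43), (-88, 144, 44), (-86, 141, 48), (-84, 137, 52), (-82, 134, 54), (-80, 132, 55), (-78, 131, 55), (-76, 128, 55), (-74, 129, 54), (-72, 139, 52), (-70, 140, 52), (-68, 137, 53), (-66, 136, 56), (-64, 137, 66), (-62, 136, 79), (-60, 137, 93), (-58, 134, 99), (-56, 133, 102), (-54, 134, 103), (-52, 132, 103), (-50, 131, 104), (-48, 131, 104), (-46, 131, 106), (-44, 132, 107), (-42, 133, 106)]
0.044 [(-130, 137, 89), (-128, 135, 91), (-126, 136, 91), (-124, 138, 92), (-122, 139, 91), (-120, 137, 91), (-118, 136, 90), (-116, 136, 91), (-114, 136, 91), (-112, 135, 91), (-110, 133, 90), (-108, 133, 90), (-106, 134, 91), (-104, 135, 91), (-102, 136, 90), (-100, 136, 89), (-98, 137, 84), (-96, 139, 66), (-94, 148, 47), (-92, 152, 41), (-90, 1
[... 452 characters left out ...]
136, 87), (-124, 137, 88), (-122, 135, 91), (-120, 133, 91), (-118, 135, 87), (-116, 134, 87), (-114, 134, 88), (-112, 135, 88), (-110, 135, 88), (-108, 134, 87), (-106, 133, 87), (-104, 134, 87), (-102, 134, 88), (-100, 134, 87), (-98, 135, 84), (-96, 135, 77), (-94, 139, 57), (-92, 144, 45), (-90, 140, 42), (-88, 137, 42), (-86, 137, 41), (-84, 147, 40), (-82, 140, 43), (-80, 136, 47), (-78, 137, 52), (-76, 141, 54), (-74, 141, 54), (-72, 140, 54), (-70, 142, 54), (-68, 133, 56), (-66, 136, 69), (-64, 135, 87), (-62, 133, 100), (-60, 133, 103), (-58, 137, 100), (-56, 134, 98), (-54, 132, 97), (-52, 132, 98), (-50, 132, 100), (-48, 133, 102), (-46, 135, 100), (-44, 137, 95), (-42, 135, 93)]
```

play_rows --rows '[[[0, 0, 0], 0.8, 5.2], [[0, 0, 0], 0.8, 5.2], [[0, 0, 0], 0.8, 5.2], [[0, 0, 0], 0.8, 8.5], [[0, 0, 0], 0.8, 8.5], [[0, 0, 0], 0.8, 8.5], [[0, 0, 0], 0.8, 8.5], [[-2, 0, 0], 0.8, 8.5], [[-5, 0, 0], 0.8, 8.5], [[-8, -2, 0], 0.8, 8.5], [[-12, -6, 0], 0.8, 8.5], [[-12, -9, 0], 0.8, 8.5]]'

```text
time: 9.55
ee_pos: [0.5833, -0.1183, 0.1868]
tcp_rot: [-14.2, 89.7, -6.3]
wrist_force: [0.7, -0.7, 0.9]
opening: 0.0849
```

play_rows --rows '[[[0, 0, 0], 0, 8.5], [[0, 0, 0], 0, 8.5]]'

```text
time: 9.72
ee_pos: [0.5826, -0.1207, 0.1822]
tcp_rot: [-21.2, 89.9, -13.6]
wrist_force: [0.0, 1.1, 0.2]
opening: 0.0852
```

```bash
python3 -c "
from h import *
o=bot.get_obs();p,d=bot.camera('wrist')
np.savez('w9.npz',p=p,d=d,pos=o['ee_pos'],rot=o['tcp_rot'])
crop(p,0,0,512,384,1.5,.6,'w9.png')
go([.569,-.03,.062],98.6);print(o['qd'].round(1))
"
```

```text
tooly ang 97.62 shift cm [11.95  9.04 -0.11] turn -0.98 q6 70.8 t 9.7667
[ 2.4 -0.3 -2.8 -0.2  0.5  1. ]
```

View pics/w9.png

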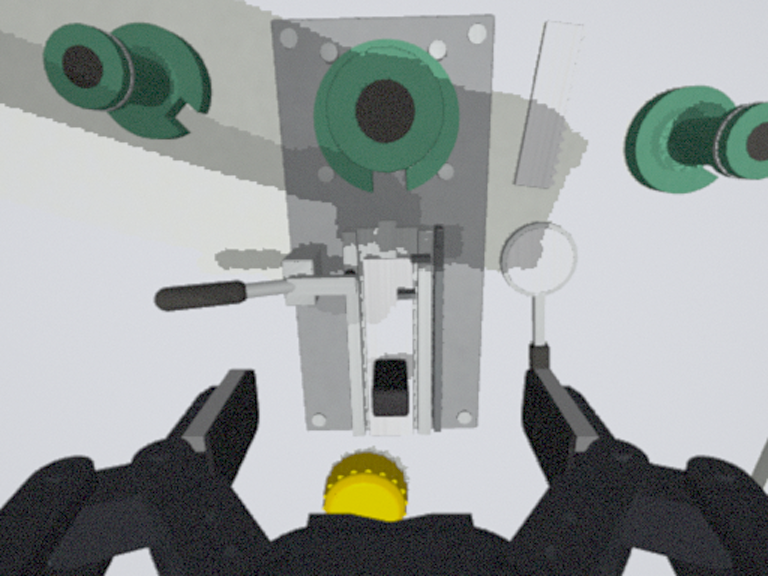

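Run:
```python
from h import *
f=np.load('w9.npz');p=f['p'];c=cam('wrist',dict(ee_pos=f['pos'],tcp_rot=f['rot']))
C=ray(c,np.array([[272,22],[495,14],[478,427],[308,432]])/1.5,.012)[:,:2]
print(C,[np.linalg.norm(C[i]-C[(i+1)%4]).round(4) for i in range(4)],C.mean(0))
for a,b in((3,0),(2,1)): v=C[b]-C[a];print(np.degrees(np.arctan2(v[1],v[0])))
v=C[0]-C[1];print(np.degrees(np.arctan2(v[1],v[0]))-90+180, )
crop(p,200,60,320,300,2.5*1,.6,'w9c.png')
hsv=cv2.cvtColor(p,cv2.COLOR_BGR2HSV)
# flange centre from green contour outer circle
g=cv2.inRange(hsv,(65,70,20),(95,255,255));n,l,s,cc=cv2.connectedComponentsWithStats(g)
i=l[95,257] if l[95,257] else 0
for j in range(1,n):
    if s[j,4]>2000: print(j,s[j],cc[j])
j=[j for j in range(1,n) if s[j,4]>2000 and abs(cc[j][0]-257)<15][0]
k=max(cv2.findContours((l==j).astype(np.uint8),cv2.RETR_EXTERNAL,cv2.CHAIN_APPROX_NONE)[0],key=cv2.contourArea)[:,0]
# use lower part of contour (v>110): top rim of flange? lower edge visible from camera
W=ray(c,k,.036)[:,:2]
ce=np.array([.569,-.030])
for ce in (np.array([.569,-.030]),np.array([.5675,-.030])):
  for r in (.036,.040,.043,.046):
    a=np.arange(-120,-40,1.)
    w=np.c_[ce[0]+r*np.cos(np.radians(a)),ce[1]+r*np.sin(np.radians(a)),np.full(len(a),.036)]
    uv=proj(c,w).astype(np.float32)
    s=cv2.remap(hsv,uv[:,0].reshape(1,-1),uv[:,1].reshape(1,-1),cv2.INTER_LINEAR)[0][:,1].astype(float)
    sl=a[s<80]; print(r,sl.min(),sl.max(),(sl.min()+sl.max())/2,len(sl))
```

```text
[[ 0.48552016  0.01995816]
 [ 0.63169622  0.04398455]
 [ 0.68049319 -0.27050926]
 [ 0.5337883  -0.29482211]] [np.float64(0.1481), np.float64(0.3183), np.float64(0.1487), np.float64(0.3185)] [ 0.58287447 -0.12534717]
98.71778357666471
98.81970551108911
-80.66597658139494
1 [  72   15   69   78 3406] [106.66030534  54.25601879]
3 [ 209   26   97  102 6324] [257.25948767  75.64737508]
6 [ 417   57   74   72 3720] [450.96048387  92.22903226]
0.036 -98.0 -62.0 -80.0 37
0.04 -97.0 -64.0 -80.5 34
0.043 -95.0 -65.0 -80.0 31
0.046 -94.0 -66.0 -80.0 29
0.036 -96.0 -61.0 -78.5 36
0.04 -95.0 -62.0 -78.5 34
0.043 -93.0 -63.0 -78.0 31
0.046 -92.0 -65.0 -78.5 28
```

View pics/w9c.png

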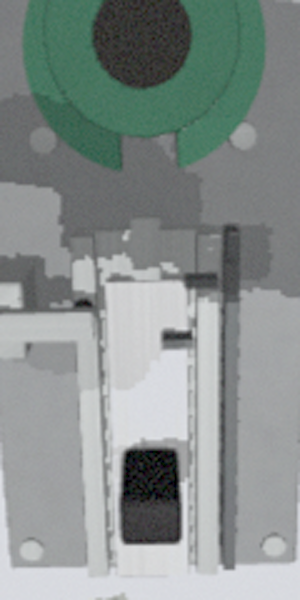

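Run:
```python
from h import *
from scipy.optimize import least_squares
f=np.load('w9.npz');p=f['p'];c=cam('wrist',dict(ee_pos=f['pos'],tcp_rot=f['rot']))
hsv=cv2.cvtColor(p,cv2.COLOR_BGR2HSV)
g=cv2.inRange(hsv,(65,80,20),(95,255,255))
n,l,s,cc=cv2.connectedComponentsWithStats(g)
j=[j for j in range(1,n) if s[j,4]>2000 and abs(cc[j][0]-257)<15][0]
k=max(cv2.findContours((l==j).astype(np.uint8),cv2.RETR_EXTERNAL,cv2.CHAIN_APPROX_NONE)[0],key=cv2.contourArea)[:,0]
W=ray(c,k,.036)[:,:2];e=W-[.5685,-.0305];a=np.degrees(np.arctan2(e[:,1],e[:,0]));r=np.hypot(*e.T)
u=np.array([np.cos(np.radians(98.75)),np.sin(np.radians(98.75))]);v=np.array([-u[1],u[0]])
# camera side (lower part): station angles
sa=(a-98.75+180)%360-180   # station angle
sel=(r>.042)&((abs(abs(sa)-180)>22)&(abs(sa)>95))
fit=least_squares(lambda q:np.hypot(*(W[sel]-q[:2]).T)-q[2],[.5685,-.0305,.048],loss='huber',f_scale=3e-4).x
print("flange fit",fit,sel.sum())
fit=least_squares(lambda q:np.hypot(*(W[sel]-q[:2]).T)-.048,[.5685,-.0305],loss='huber',f_scale=3e-4).x
print("flange fit r48",fit)
# slot walls
E=(W-fit); xs=E@u; ys=E@v
for sg in (-1,1):
    m=(xs<-.031)&(xs>-.0445)&(abs(ys-sg*.012)<.004)
    q=np.polyfit(xs[m],ys[m],1);print("wall",sg,m.sum(),"slope deg",np.degrees(np.arctan(q[0])),"y at -40",np.polyval(q,-.040))
# collar
P=pts(c,f['d']);mm=(abs(P[...,2]-.127)<.004)&(np.hypot(P[...,0]-.569,P[...,1]+.03)<.035)
vv,uu=np.nonzero(mm);h=cv2.convexHull(np.c_[uu,vv].astype(np.float32));print("collar",cv2.minEnclosingCircle(ray(c,h[:,0],.127)[:,:2].astype(np.float32)))
```

```text
flange fit [ 0.56877214 -0.03191961  0.0472305 ] 94
flange fit r48 [ 0.56859028 -0.03077596]
wall -1 17 slope deg 12.953065909387266 y at -40 -0.013051965223323907
wall 1 15 slope deg -3.551435019686184 y at -40 0.010761870257776281
collar ((0.5685380697250366, -0.03171294555068016), 0.027794862166047096)
```

```bash
cat > slot.py <<'E'
from h import *
def slot(p,c,ce):
    hsv=cv2.cvtColor(p,cv2.COLOR_BGR2HSV)
    for r in (.038,.040,.043,.046):
        a=np.arange(-125,-35,1.)
        w=np.c_[ce[0]+r*np.cos(np.radians(a)),ce[1]+r*np.sin(np.radians(a)),np.full(len(a),.036)]
        uv=proj(c,w).astype(np.float32)
        s=cv2.remap(hsv,uv[:,0].reshape(1,-1),uv[:,1].reshape(1,-1),cv2.INTER_LINEAR)[0].astype(float)
        val=s[:,2];sat=s[:,1]
        print(r,"sat<90:",a[sat<90][[0,-1]] if (sat<90).any() else None,"val:",' '.join(str(int(x)) for x in val[::3]))
E
python3 - <<'E'
from slot import *
p,d=bot.camera('scene');np.savez('s10.npz',p=p,d=d);crop(p,180,120,280,260,4.2,.6,'s10.png');slot(p,cam('scene'),[.569,-.030])
p,d=bot.camera('top');np.savez('t10.npz',p=p,d=d);crop(p,220,140,420,250,3.5,.5,'t10.png');slot(p,cam('top'),[.567,-.030])
E
```

```text
0.038 sat<90: None val: 48 48 49 49 50 50 49 49 47 45 43 45 48 53 53 53 53 52 52 51 53 58 64 64 64 64 65 66 65 63
0.04 sat<90: None val: 48 50 50 49 49 49 48 48 49 47 43 43 45 49 52 52 53 52 52 51 54 61 63 64 64 64 64 65 65 64
0.043 sat<90: None val: 48 50 49 49 49 48 48 49 49 47 44 44 43 45 49 51 52 53 52 52 58 64 64 63 64 64 65 66 66 65
0.046 sat<90: None val: 49 49 49 49 48 48 48 48 47 47 45 43 44 44 44 48 51 52 51 53 58 63 63 64 64 66 64 64 63 63
0.038 sat<90: None val: 34 35 36 37 38 38 39 40 40 40 41 42 41 42 42 42 43 43 41 42 42 42 42 42 42 42 42 42 42 41
0.04 sat<90: None val: 33 34 34 35 35 34 35 37 37 38 40 41 40 40 40 41 42 42 42 42 42 42 42 42 42 42 42 42 42 41
0.043 sat<90: [-95. -70.] val: 33 33 33 33 32 32 33 33 34 35 36 38 38 37 38 40 40 39 38 39 40 41 41 42 41 42 43 43 42 43
0.046 sat<90: [-125.  -62.] val: 35 34 34 34 33 33 34 33 33 33 34 36 36 37 37 38 38 37 36 37 38 40 43 43 43 45 46 47 46 46
```

View pics/t10.png

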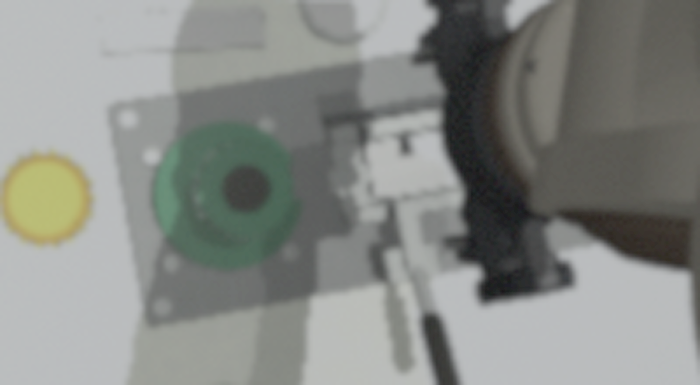

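View pics/s10.png

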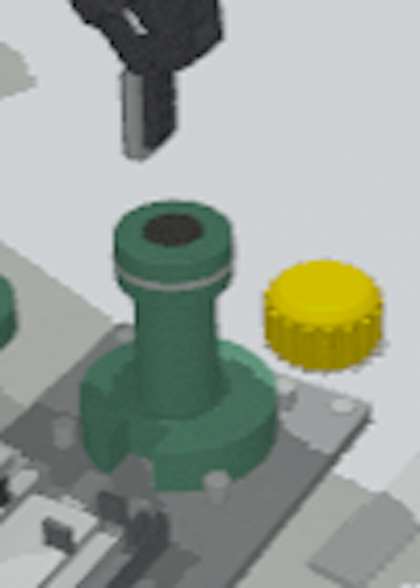

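play_rows --rows '[[[1.5, -1.5, 0], -1.1, 8.5], [[3, -3, 0], -1.1, 8.5], [[5, -3.6, 0], -1.1, 8.5], [[7, -3.6, 0], -1.1, 8.5], [[8.5, -3.6, 0], -1.1, 8.5], [[9.5, -3.6, 0], -1.1, 8.5], [[9.5, -3.6, 0], -1.1, 8.5], [[9.5, -3.6, 0], -1.1, 8.5]]'

```text
time: 10.53
ee_pos: [0.5867, -0.1537, 0.0867]
tcp_rot: [153.3, 89.9, 162.2]
wrist_force: [-0.2, -0.3, 0.2]
opening: 0.0847
```

```bash
python3 -c "
from h import *
o=bot.get_obs();p,d=bot.camera('wrist')
np.savez('w11.npz',p=p,d=d,pos=o['ee_pos'],rot=o['tcp_rot'])
crop(p,0,0,512,384,1.5,.6,'w11.png')
go([.5965,-.2145,.018],98.75);print(o['qd'].round(1),o['ee_pos'],o['wrist_force'])
"
```

```text
tooly ang 98.86 shift cm [ 6.96 -6.12 -0.02] turn 0.11 q6 66.4 t 10.5833
[-0.2 -0.6  2.   0.3 -0.  -0. ] [ 0.58667823 -0.15371495  0.08669716] [-0.19024279 -0.25844393  0.2075889 ]
```

View pics/w11.png

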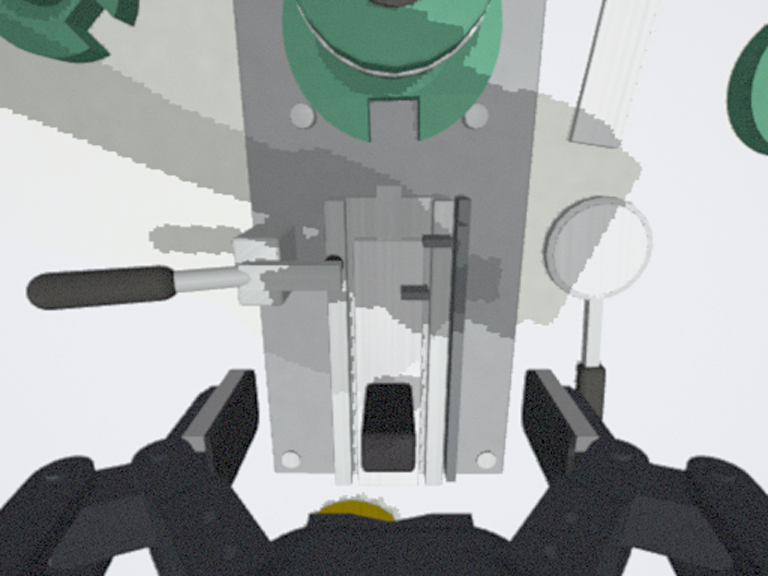

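```bash
python3 -c "
from h import *
f=np.load('w11.npz');p=f['p']
q=crop(p,235,55,290,140,7,.6);cv2.imwrite('pics/w11a.png',q);print(q.shape)
q=crop(p,205,120,315,210,7,.6);cv2.imwrite('pics/w11b.png',q)
"
```

```text
(595, 385, 3)
```

View pics/w11a.png

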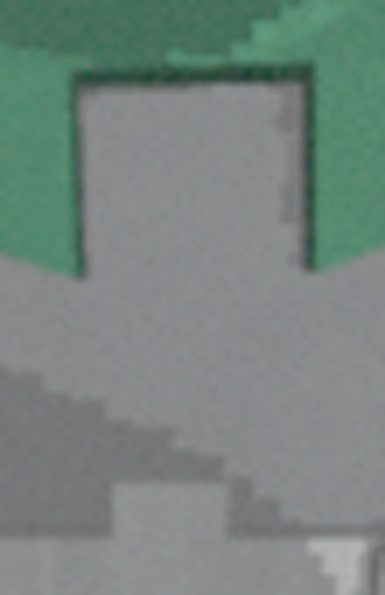

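View pics/w11b.png

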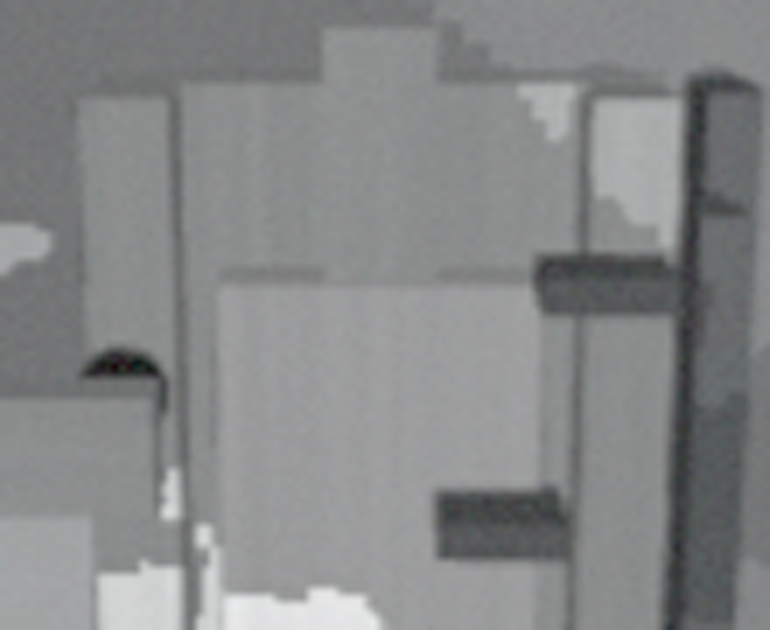

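Run:
```python
from h import *
f=np.load('w11.npz');p=f['p'];c=cam('wrist',dict(ee_pos=f['pos'],tcp_rot=f['rot']))
A=lambda l:np.array(l)/7+[235,55]
B=lambda l:np.array(l)/7+[205,120]
s=ray(c,A([[73,75],[78,275],[313,65],[315,268]]),.036)[:,:2]
t=ray(c,A([[112,484],[226,481]]),.032)[:,:2]
fi=ray(c,B([[437,540],[570,540],[540,298],[688,298]]),.047)[:,:2]
# rails: left-inner edge line & right inner edge in b at z .034
r=ray(c,B([[172,95],[185,600],[590,95],[572,600]]),.034)[:,:2]
pl=ray(c,np.array([[234,5],[273,472],[545,5],[503,472]])/1.5,.012)[:,:2]
ang=lambda v:np.degrees(np.arctan2(v[1],v[0]))
print("rail",ang(r[0]-r[1]),ang(r[2]-r[3]),np.linalg.norm(r[0]-r[2]));print("plate",ang(pl[0]-pl[1]),ang(pl[2]-pl[3]))
print("slot walls",ang(s[0]-s[1]),ang(s[2]-s[3]),"widths",np.linalg.norm(s[0]-s[2]),np.linalg.norm(s[1]-s[3]),"back wall normal",ang(s[0]-s[2])-90)
yaw=98.75;u=np.array([np.cos(np.radians(yaw)),np.sin(np.radians(yaw))]);v=np.array([-u[1],u[0]])
O=np.array([.5829,-.1253])
for n,X in (("slot",s),("tongue",t),("fins",fi),("rail",r),("plate",pl)): print(n,np.c_[(X-O)@u,(X-O)@v].round(4).tolist())
```

```text
rail 98.60561998321391 98.43818262991095 0.043777749447516126
plate 98.39481196247101 98.82968506409598
slot walls 99.55755748582067 100.56631338983253 widths 0.023359508427595137 0.023685588167270823 back wall normal -258.96221944226124
slot [[0.0664, 0.0103], [0.0479, 0.0101], [0.0674, -0.013], [0.0486, -0.0136]]
tongue [[0.027, 0.0069], [0.0273, -0.005]]
fins [[-0.0243, -0.0052], [-0.0243, -0.0192], [0.0016, -0.0154], [0.0016, -0.0305]]
rail [[0.0204, 0.0227], [-0.036, 0.0228], [0.0205, -0.0211], [-0.0359, -0.0208]]
plate [[0.1097, 0.0747], [-0.1578, 0.0764], [0.1099, -0.0732], [-0.1575, -0.0736]]
```

```bash
python3 -c "
from h import *
go([.5679,-.0315,.062],100.5)"
```

```text
tooly ang 98.86 shift cm [ 2.56 12.4  -0.02] turn -1.64 q6 66.4 t 10.5833
```

play_rows --rows '[[[-1.5, 1, 0], -1.6, 8.5], [[-3, 4, 0], -1.6, 8.5], [[-3, 7, 0], -1.6, 8.5], [[-3, 10, 0], -1.6, 8.5], [[-3, 12.4, 0], -1.6, 8.5], [[-2, 12.4, 0], -1.6, 8.5], [[-1, 12.4, 0], -1.6, 8.5], [[0, 12.4, 0], -1.6, 8.5], [[1, 12.4, 0], -1.6, 8.5], [[2, 12.4, 0], -1.6, 8.5], [[2.5, 12.4, 0], -1.6, 8.5], [[2.5, 12.4, 0], -1.6, 8.5]]'

```text
time: 11.58
ee_pos: [0.5671, -0.0326, 0.0599]
tcp_rot: [167.1, 89.8, 177.4]
wrist_force: [-0.9, -0.0, -0.0]
opening: 0.0851
```

```bash
python3 -c "
from h import *
go([.5679,-.0315,.062],100.5)"
```

```text
tooly ang 100.35 shift cm [-0.21  0.09  0.1 ] turn -0.15 q6 76.4 t 11.5833
```

play_rows --rows '[[[0, 0.1, 0.1], 0, 8.5], [[0, 0.1, 0.1], 0, 5.2], [[0, 0.1, 0.1], 0, 5.2], [[0, 0.1, 0.1], 0, 5.2], [[0, 0.1, 0.1], 0, 5.2], [[0, 0.1, 0.1], 0, 5.2], [[0, 0.1, 0.1], 0, 5.2], [[0, 0.1, 0.1], 0, 5.2], [[0, 0.1, 0.1], 0, 5.2]]'

```text
time: 12.33
ee_pos: [0.5691, -0.0309, 0.0626]
tcp_rot: [-17.0, 89.9, -6.5]
wrist_force: [-1.4, -0.9, 5.4]
opening: 0.0552
```

```bash
python3 -c "
from h import *
go([.5679,-.0315,.062],98.4)"
```

```text
tooly ang 100.41 shift cm [ 0.06 -0.04 -0.13] turn 2.01 q6 76.5 t 12.3333
```

play_rows --rows '[[[0, 0, -0.05], 1, 5.2], [[0, 0, -0.1], 2.1, 5.2], [[0, 0, -0.1], 2.1, 5.2], [[0, 0, -0.1], 2.1, 5.2]]'

```text
time: 12.67
ee_pos: [0.5688, -0.0307, 0.0626]
tcp_rot: [3.2, 89.9, 11.6]
wrist_force: [3.3, 2.1, 5.4]
opening: 0.0552
```

```bash
python3 -c "
from h import *
o=bot.get_obs();print(o['ee_pos'],o['wrist_force'],o['torque'],o['opening'])
go([.5679,-.0315,.062],98.4)"
```

```text
[ 0.56875625 -0.03073693  0.06257831] [3.28785028 2.07649806 5.42602638] [ 0.53587523 -1.05594683  0.05594722] 0.05524191608036793
tooly ang 98.31 shift cm [ 0.06 -0.06 -0.1 ] turn -0.09 q6 78.6 t 12.6667
```

Turned; release, back off and look from the same viewing pose.

play_rows --rows '[[[0, 0, 0], 0, 8.5], [[0, 0, 0], 0, 8.5], [[0, 0, 0], 0, 8.5], [[0, 0, 0], 0, 8.5], [[-2, 0, 0], 0, 8.5], [[-4, -2, 0], 0, 8.5], [[-4.5, -6, 0], 0, 8.5], [[-4, -9, 0], 0, 8.5], [[-2.5, -12, 0], 0, 8.5], [[-2.5, -12.5, 0], 0, 8.5], [[-2.5, -12.5, 0], 0, 8.5], [[-2.5, -12.5, 0], 0, 8.5]]'

```text
time: 13.67
ee_pos: [0.5855, -0.1546, 0.0866]
tcp_rot: [144.3, 89.9, 152.5]
wrist_force: [0.2, -0.3, 0.6]
opening: 0.0849
```

```bash
python3 -c "
from h import *
o=bot.get_obs();p,d=bot.camera('wrist');print(o['ee_pos'],o['opening'],o['wrist_force'])
np.savez('w12.npz',p=p,d=d,pos=o['ee_pos'],rot=o['tcp_rot'])
crop(p,210,40,310,120,7,.6,'w12a.png')
crop(p,205,120,315,205,7,.6,'w12b.png')
go([.5965,-.2145,.018],98.55)
"
```

```text
[ 0.58550727 -0.15461685  0.08657519] 0.0849331091336646 [ 0.203021   -0.27461504  0.5632534 ]
tooly ang 98.31 shift cm [ 6.9  -6.13  0.19] turn -0.24 q6 66.9 t 13.7167
```

View pics/w12a.png

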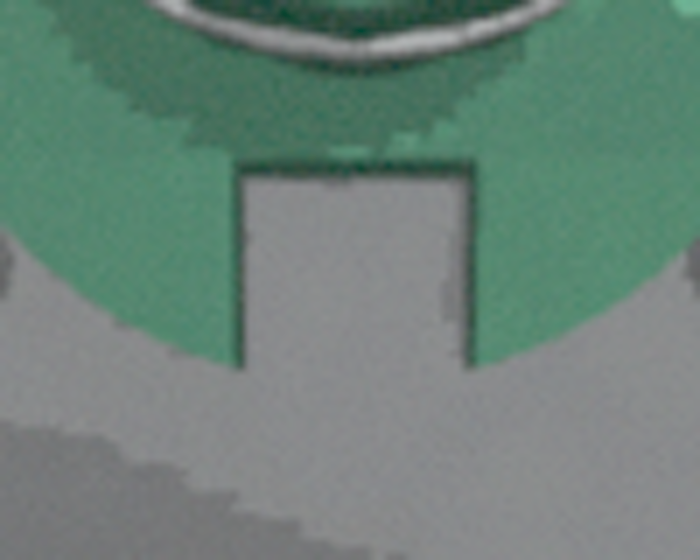

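View pics/w12b.png

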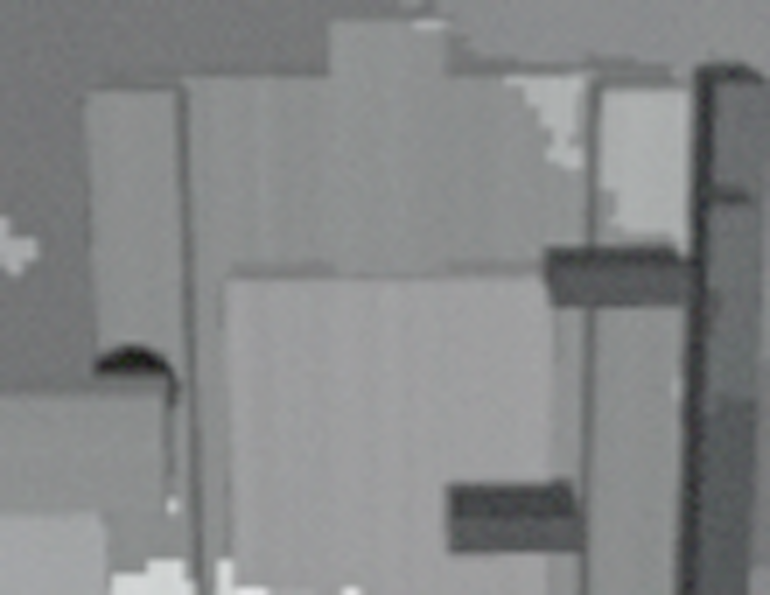

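Run:
```python
from h import *
f=np.load('w12.npz');p=f['p'];c=cam('wrist',dict(ee_pos=f['pos'],tcp_rot=f['rot']))
A=lambda l:np.array(l)/7+[210,40]
B=lambda l:np.array(l)/7+[205,120]
s=ray(c,A([[237,162],[238,368],[476,160],[474,368]]),.036)[:,:2]
t=ray(c,B([[330,22],[447,22]]),.032)[:,:2]
fi=ray(c,B([[450,533],[583,533],[550,290],[697,290]]),.047)[:,:2]
r=ray(c,B([[182,90],[197,590],[597,90],[585,590]]),.034)[:,:2]
ang=lambda v:np.degrees(np.arctan2(v[1],v[0]))
print("rail",ang(r[0]-r[1]),ang(r[2]-r[3]))
print("slot walls",ang(s[0]-s[1]),ang(s[2]-s[3]),"back wall normal",ang(s[0]-s[2])-90+360)
yaw=98.55;u=np.array([np.cos(np.radians(yaw)),np.sin(np.radians(yaw))]);v=np.array([-u[1],u[0]])
O=np.array([.5820,-.1254])
for n,X in (("slot",s),("tongue",t),("fins",fi),("rail",r)): print(n,np.c_[(X-O)@u,(X-O)@v].round(4).tolist())
P=pts(c,f['d']);mm=(abs(P[...,2]-.127)<.004)&(np.hypot(P[...,0]-.569,P[...,1]+.03)<.035);print(mm.sum())
```

```text
rail 98.32836735665524 98.55962894996792
slot walls 97.61974982455367 98.65853835923278 back wall normal 98.66043757593184
slot [[0.0674, 0.011], [0.0484, 0.0113], [0.0674, -0.0122], [0.0482, -0.0122]]
tongue [[0.0271, 0.006], [0.027, -0.0062]]
fins [[-0.0243, -0.0063], [-0.0244, -0.0203], [0.0016, -0.0164], [0.0015, -0.0313]]
rail [[0.0203, 0.0215], [-0.0353, 0.0217], [0.0201, -0.0219], [-0.0355, -0.0219]]
3843
```

play_rows --rows '[[[0, -2, 0.1], -0.2, 8.5], [[0, -4.5, 0.2], -0.2, 8.5], [[0, -6.1, 0.2], -0.2, 8.5], [[1.5, -6.1, 0.2], -0.2, 8.5], [[3, -6.1, 0.2], -0.2, 8.5], [[4.5, -6.1, 0.2], -0.2, 8.5], [[5.8, -6.1, 0.2], -0.2, 8.5], [[6.9, -6.1, 0.2], -0.2, 8.5], [[6.9, -6.1, 0.2], -0.2, 8.5], [[6.9, -6.1, 0.2], -0.2, 8.5]]'

```text
time: 14.55
ee_pos: [0.5964, -0.2143, 0.0176]
tcp_rot: [146.5, 90.0, 155.0]
wrist_force: [0.6, 0.1, 1.3]
opening: 0.0851
```

```bash
python3 -c "
from h import *
o=bot.get_obs();p,d=bot.camera('wrist');print(o['ee_pos'],o['opening'],o['wrist_force'])
np.savez('w13.npz',p=p,d=d,pos=o['ee_pos'],rot=o['tcp_rot'])
crop(p,0,0,512,384,1.5,.6,'w13.png')
go([.5954,-.2144,.018],98.5)
c=cam('wrist',o);P=pts(c,d);m=(abs(P[...,2]-.083)<.003)&(np.hypot(P[...,0]-.5954,P[...,1]+.2144)<.025);print(m.sum(),np.nanmedian(P[m],0),P[m].min(0),P[m].max(0))
"
```

```text
[ 0.59644655 -0.21433114  0.01764494] 0.08506288718174698 [0.61464506 0.10559349 1.26345848]
tooly ang 98.52 shift cm [ 0.04  0.04 -0.15] turn 0.02 q6 61.7 t 14.6
2756 [ 0.59493742 -0.21190792  0.08274009] [ 0.58154449 -0.22547283  0.08001894] [ 0.60876408 -0.20137514  0.08492642]
```

View pics/w13.png

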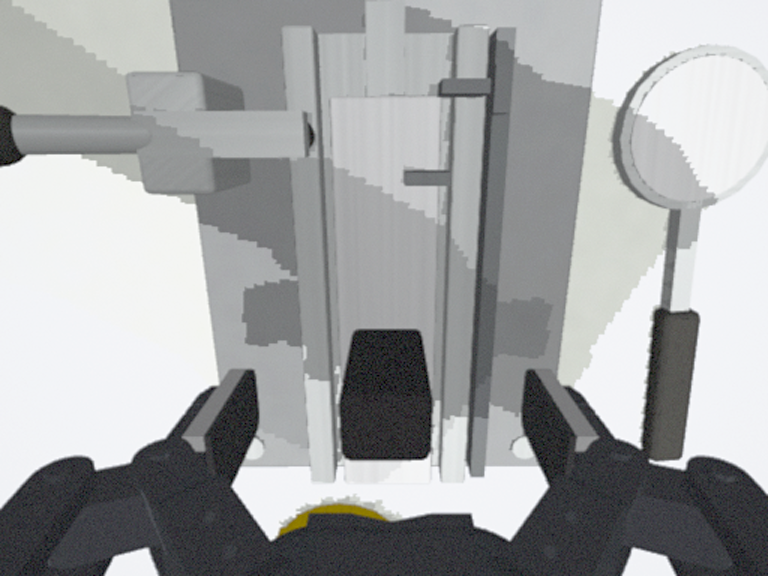

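play_rows --rows '[[[0, 0.05, -0.14], 0, 8.5], [[0, 0.05, -0.14], 0, 2.2], [[0, 0.05, -0.14], 0, 2.2], [[0, 0.05, -0.14], 0, 2.2], [[0, 0.05, -0.14], 0, 2.2], [[0, 0.05, -0.14], 0, 2.2], [[0, 0.05, -0.14], 0, 2.2], [[0, 0.05, -0.14], 0, 2.2], [[0, 0.05, -0.14], 0, 2.2], [[0, 0.05, -0.14], 0, 2.2], [[0, 0.05, -0.14], 0, 2.2], [[0, 0.05, -0.14], 0, 2.2]]' --squeeze 60

```text
time: 15.6
ee_pos: [0.5953, -0.2146, 0.0181]
tcp_rot: [-39.7, 90.0, -31.2]
wrist_force: [-1.0, -0.4, 4.3]
opening: 0.025
```

```bash
python3 -c "
from h import *
o=bot.get_obs();p,d=bot.camera('wrist');print(o['ee_pos'],o['opening'],o['wrist_force'])
np.savez('w14.npz',p=p,d=d,pos=o['ee_pos'],rot=o['tcp_rot'])
crop(p,0,0,512,384,1.5,.6,'w14.png')
crop(p,230,40,350,130,6,.6,'w14b.png')
go([.5954,-.2144,.018],98.5)
"
```

```text
[ 0.59527862 -0.21457371  0.01811034] 0.02503729325162334 [-0.96937704 -0.36002478  4.25265673]
tooly ang 98.51 shift cm [0.01 0.01 0.01] turn 0.01 q6 61.7 t 15.65
```

View pics/w14.png

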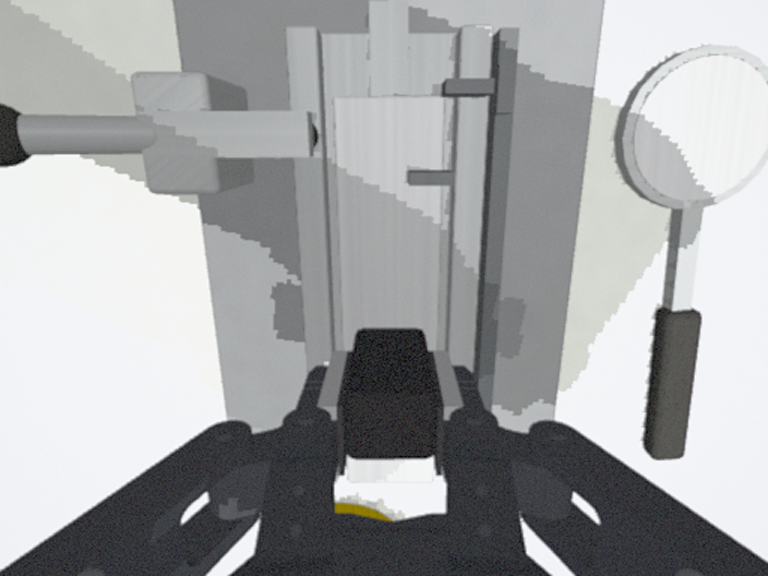

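View pics/w14b.png

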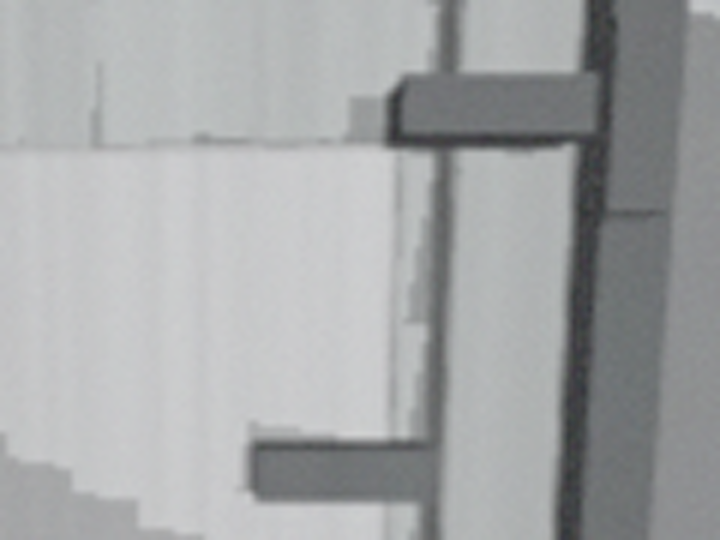

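```bash
cat > fin.py <<'E'
from h import *
def fin(w,idx,mk):
    f=np.load(w);c=cam('wrist',dict(ee_pos=f['pos'],tcp_rot=f['rot']))
    q=ray(c,[idx,mk],.047)[:,:2];yaw=98.5
    u=np.array([np.cos(np.radians(yaw)),np.sin(np.radians(yaw))])
    O=np.array([.5820,-.1254]);print((q-O)@u,"to go",(q[1]-q[0])@u)
E
python3 -c "
from fin import *
fin('w14.npz',[230+345/6,40+472/6],[230+495/6,40+104/6])"
```

```text
[-0.02429494  0.00176717] to go 0.026062115971116837
```

play_rows --rows '[[[0, 0.2, 0], 0, 2.2], [[0, 0.5, 0], 0, 2.2], [[0, 0.8, 0], 0, 2.2], [[0, 1.1, 0], 0, 2.2], [[0, 1.4, 0], 0, 2.2], [[0, 1.7, 0], 0, 2.2], [[0, 2, 0], 0, 2.2], [[0, 2.25, 0], 0, 2.2], [[0, 2.45, 0], 0, 2.2], [[0, 2.55, 0], 0, 2.2], [[0, 2.55, 0], 0, 2.2], [[0, 2.55, 0], 0, 2.2]]'

```text
time: 16.65
ee_pos: [0.5915, -0.1897, 0.0181]
tcp_rot: [-78.6, 89.9, -70.1]
wrist_force: [-0.4, -5.6, 4.9]
opening: 0.0255
```

```bash
python3 -c "
from h import *
o=bot.get_obs();p,d=bot.camera('wrist');print(o['ee_pos'],o['opening'],o['wrist_force'])
np.savez('w15.npz',p=p,d=d,pos=o['ee_pos'],rot=o['tcp_rot'])
crop(p,0,0,512,384,1.5,.6,'w15.png')
crop(p,255,90,335,150,9,.6,'w15b.png')
go([.5954,-.2144,.018],98.5)
"
```

```text
[ 0.59151811 -0.18972218  0.01811995] 0.025493093644878218 [-0.42750371 -5.6055825   4.88962823]
tooly ang 98.49 shift cm [ 0.02 -2.5   0.02] turn -0.01 q6 63.8 t 16.7
```

View pics/w15.png

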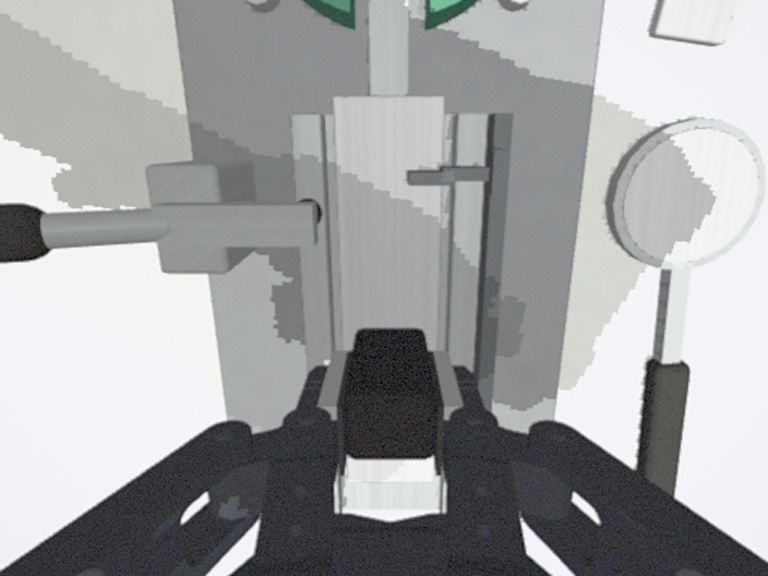

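View pics/w15b.png

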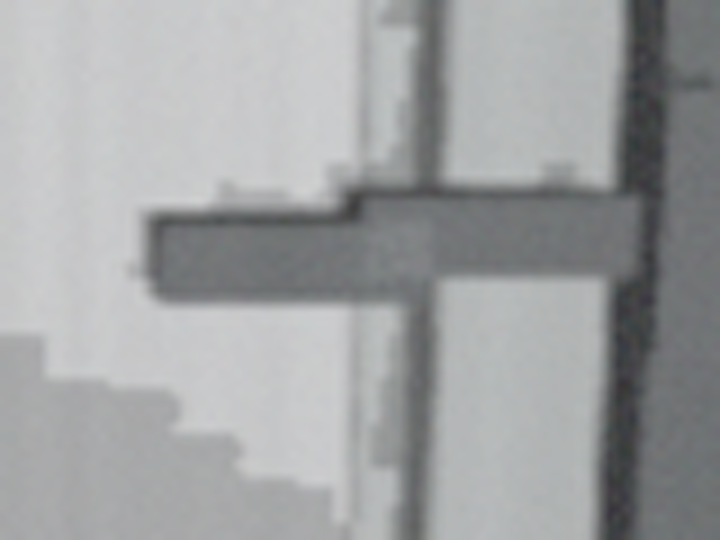

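```bash
python3 -c "
from fin import *
fin('w15.npz',[255+255/9,90+260/9],[255+500/9,90+235/9])
f=np.load('w15.npz');c=cam('wrist',dict(ee_pos=f['pos'],tcp_rot=f['rot']));P=pts(c,f['d'])
print(P[118:121,278:288,2].mean(),P[115:118,303:320,2].mean())"
```

```text
[0.00077414 0.00200955] to go 0.0012354118648653415
nan 0.046913872736517946
```

play_rows --rows '[[[0, 0.06, 0], 0, 2.2], [[0, 0.12, 0], 0, 2.2], [[0, 0.12, 0], 0, 2.2], [[0, 0.12, 0], 0, 2.2]]'

```text
time: 17.03
ee_pos: [0.5913, -0.1887, 0.0181]
tcp_rot: [-81.3, 89.9, -72.8]
wrist_force: [-0.9, -5.4, 4.3]
opening: 0.0255
```

```bash
python3 -c "
from h import *
o=bot.get_obs();p,d=bot.camera('wrist');print(o['ee_pos'],o['opening'],o['wrist_force'])
np.savez('w16.npz',p=p,d=d,pos=o['ee_pos'],rot=o['tcp_rot'])
crop(p,255,90,335,150,9,.6,'w16b.png')
g=cv2.cvtColor(p,cv2.COLOR_BGR2GRAY).astype(int)
print('idx',g[108:130,276:290].mean(1).round().astype(int));print('mark',g[108:130,305:321].mean(1).round().astype(int))
"
```

```text
[ 0.59131984 -0.18867589  0.01812085] 0.025468623670439262 [-0.94032361 -5.37230187  4.33179653]
idx [172 173 173 174 165  96  45  63  69  69  69  69  69  68  68  97 161 172
 171 171 171 170]
mark [146 146 140 137 110  58  56  67  69  69  69  69  68  67  72 119 143 147
 146 145 145 145]
```

View pics/w16b.png

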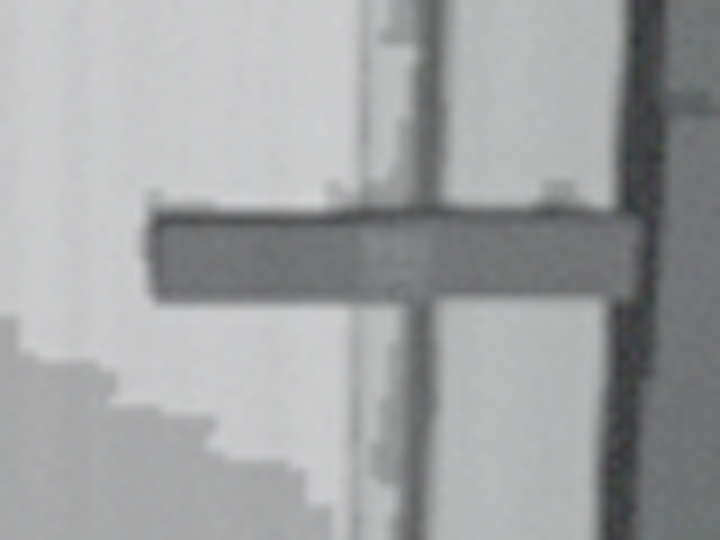

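play_rows --rows '[[[0, 0, 0], 0, 2.2], [[0, 0, 0], 0, 2.2], [[0, 0, 0], 0, 2.2], [[0, 0, 0], 0, 2.2], [[0, 0, 0], 0, 2.2], [[0, 0, 0], 0, 2.2], [[0, 0, 0], 0, 2.2], [[0, 0, 0], 0, 2.2], [[0, 0, 0], 0, 2.2], [[0, 0, 0], 0, 2.2], [[0, 0, 0], 0, 2.2], [[0, 0, 0], 0, 2.2]]'

```text
time: 18.08
ee_pos: [0.5913, -0.1887, 0.0181]
tcp_rot: [-81.0, 89.9, -72.6]
wrist_force: [-1.1, -6.7, 5.2]
opening: 0.0252
```

```bash
python3 -c "
from h import *
o=bot.get_obs();p,d=bot.camera('wrist');print(o['ee_pos'],o['opening'],o['wrist_force'])
g=cv2.cvtColor(p,cv2.COLOR_BGR2GRAY).astype(int)
print('idx',g[108:130,276:290].mean(1).round().astype(int));print('mark',g[108:130,305:321].mean(1).round().astype(int))
"
```

```text
[ 0.5913156  -0.18868123  0.018122  ] 0.02524467414414839 [-1.10192311 -6.74133476  5.2117303 ]
idx [172 173 173 174 164  96  45  63  69  69  69  68  69  68  68  97 161 172
 171 171 171 171]
mark [146 146 140 137 110  59  56  67  69  69  69  68  68  68  72 119 143 146
 146 146 146 145]
```

play_rows --rows '[[[0, 0, 0], 0, 8.5], [[0, 0, 0], 0, 8.5], [[0, 0, 0], 0, 8.5], [[0, 0, 0], 0, 8.5], [[0, 0, 0], 0, 8.5], [[0, 0, 0], 0, 8.5], [[0, 0, 0], 0, 8.5], [[0, 0, 0], 0, 8.5], [[-1.5, 0, 0], 0, 8.5], [[-4, 0, 0], 0, 8.5], [[-6.8, 0, 0], 0, 8.5], [[-6.8, 0, 0], 0, 8.5]]'

```text
time: 19.13
ee_pos: [0.5934, -0.1888, 0.0917]
tcp_rot: [-25.7, 89.6, -17.2]
wrist_force: [0.6, -0.1, 0.4]
opening: 0.085
```

```bash
python3 -c "
from h import *
o=bot.get_obs();p,d=bot.camera('wrist');print(o['ee_pos'],o['opening'],o['wrist_force'])
np.savez('w17.npz',p=p,d=d,pos=o['ee_pos'],rot=o['tcp_rot'])
crop(p,0,0,512,384,1.5,.6,'w17.png')
"
```

```text
[ 0.59338251 -0.18877899  0.09173646] 0.084997607961841 [ 0.59343588 -0.14128291  0.4366486 ]
```

View pics/w17.png

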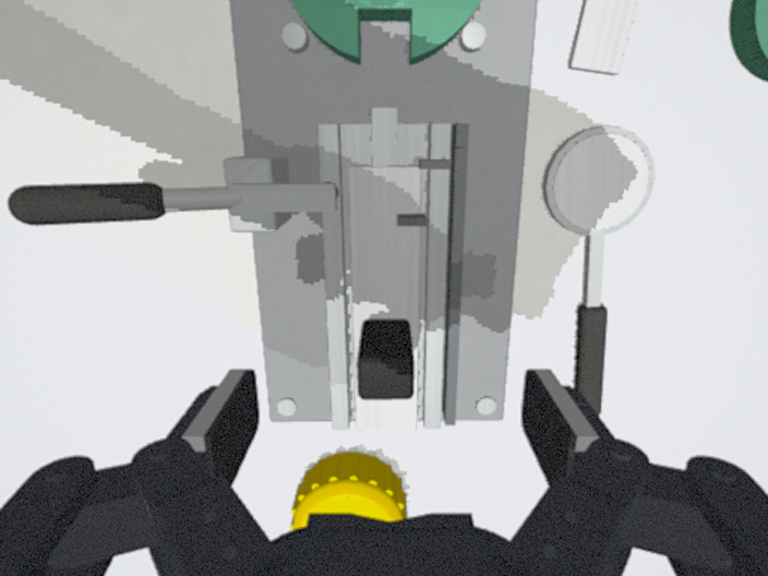

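play_rows --rows '[[[-3, 0, 0], 0, 8.5], [[-6, 2, 0], 0, 8.5], [[-8, 3, 0], 0, 8.5], [[-8, 3, 0], 0, 8.5], [[-8, 3, 0], 0, 8.5], [[-8, 3, 0], 0, 8.5]]'

```text
time: 19.68
ee_pos: [0.5865, -0.1584, 0.1645]
tcp_rot: [159.4, 89.9, 167.9]
wrist_force: [-0.3, -0.1, -0.8]
opening: 0.0852
```

```bash
python3 -c "
from slot import *
o=bot.get_obs();p,d=bot.camera('wrist')
np.savez('w18.npz',p=p,d=d,pos=o['ee_pos'],rot=o['tcp_rot'])
slot(p,cam('wrist',o),[.5685,-.0315])
crop(p,0,0,512,384,1.5,.6,'w18.png')
p,d=bot.camera('scene');crop(p,60,120,360,345,2.6,.7,'s18.png')
"
```

```text
0.038 sat<90: [-100.  -65.] val: 73 73 74 74 74 71 75 73 57 70 77 80 78 80 79 80 80 78 80 69 50 69 72 73 73 75 74 75 74 73
0.04 sat<90: [-99. -66.] val: 74 73 72 72 72 73 72 74 68 61 78 80 78 79 81 79 75 82 80 66 51 74 75 74 74 74 77 75 74 75
0.043 sat<90: [-98. -67.] val: 73 73 72 71 71 73 74 76 74 56 76 80 79 78 78 80 79 80 79 57 70 73 73 74 76 75 78 77 76 74
0.046 sat<90: [-96. -68.] val: 73 72 71 74 72 73 72 71 72 68 74 79 80 80 77 79 81 81 79 47 74 75 74 76 75 76 76 78 74 75
```

View pics/w18.png

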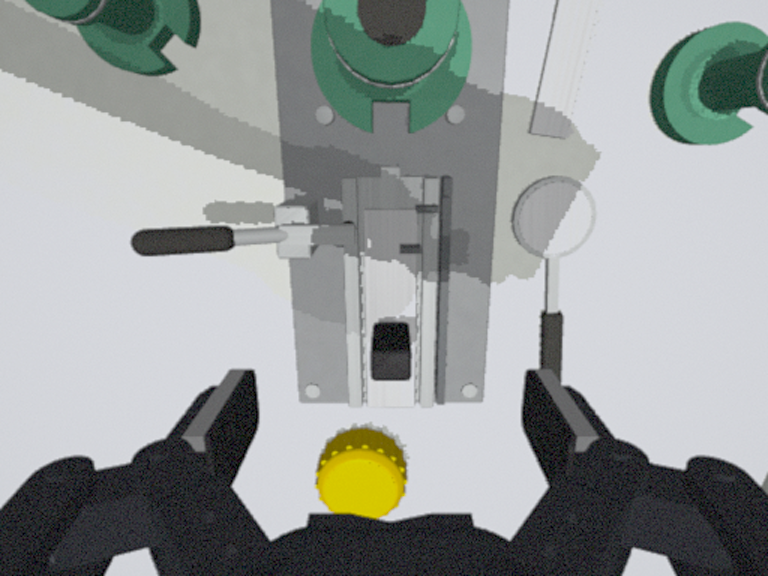

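View pics/s18.png

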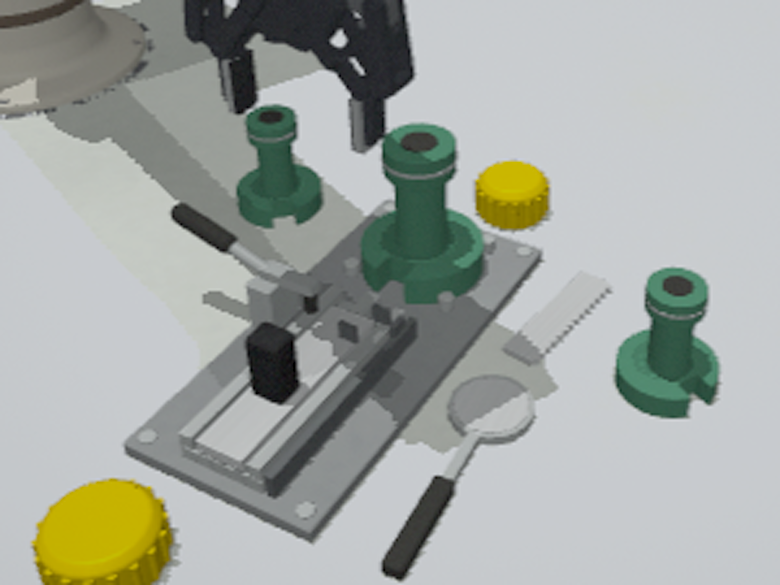

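Everything is as asked: the slide is home, the slot faces the tongue (about -82° against an axis of -81.5°), the gripper is clear and the other items are untouched. Handing in.

```bash
python3 -c "
from h import *
bot.job_done()"
```

```text
the job is handed in; nothing more can be done
```

The job is done and handed in at about 20 s. I turned the stub about 72° until its slot faced the tongue. Then I drew the slide by its handle to the mark (about 26 mm of travel), held it there for just over 1 s, and released it to spring home.

**Last checks**
- **Slot:** after the final turn it was within about 0.5° of the rail direction and 0.5 mm of the tongue's centre line. The final look gave about -82° against an axis of -81.5°.
- **Mark:** the index and mark fins were within about 0.2 mm of each other, both at the start and at the end of the hold.
- **End state:** the slide is home, the stub stands in its nest, and the gripper is open and clear. The caps, mirror, comb and the two smaller stubs look unmoved.

**What went wrong**
- **First grip:** it failed because the fingertips sat about 30 mm higher than the stated TCP. They pressed on the top of the stub's collar with about 25 N and tilted the stub about 4° for under 2 s. It stood level again when I lifted off, and I gripped it again lower. Strictly, the stub was therefore not fully upright throughout.
- **First turn:** it left the slot about 2° off, which I corrected with a second grip. For that turn the scene camera had put the slot within 0.5° while the wrist camera showed 1–2°. I went by the wrist close-up.

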